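Unclip a pump's drip tray and turn it over on the draining stand

TASK

Take the drip tray off the dosing pump to drain: press its snap tab in so that it unlatches, and lift the tray off. On the draining stand, let it down the sloping plate on its underside, tab end uppermost, then tip it over forwards so that it ends lying flat in the pan, open side down, and let go of it. Don't drop the tray from a height, and don't disturb the bottle, the vial rack or the tin.

Things in the scene. Friction and masses are not known exactly. Their poses are not given: they have to be found in the camera images.
- pump: White benchtop dosing pump, fixed. Origin on the bench under the middle of the seated tray; x points from the tray's tab end to the housing, z up. Foot 110 mm wide, 10 mm high (x -105 to 195 mm); seat rail 46 mm wide, top at z 28 mm, carries the tray. Housing x 64 to 195 mm, 110 mm wide, 181 mm high; round pump head (72 mm across, axis at z 128 mm) reaches out to x 36 mm over the tray.
- housing_edge (a point): Middle of the housing's lower front edge (pump x 64, z 71 mm), 3 mm above the seated tray's rim. The tray's plain end is tucked 6 mm under it, between cheeks 2 mm off each side; a low stop (to z 36 mm) stands just behind the tray, with 20 mm of free depth above the stop.
- catch_bar (a point): Middle of the top of the catch, a fixed grey bar at the tray's tab end: 53 mm wide (y), pump x -98 to -88 mm, top at z 54.5 mm, underside at z 50.7 mm, on two posts. The tab's barb hooks under it.
- tray: Open white plastic drip tray, loose, about 0.15 kg: 140 mm long (x), 64 mm wide (y), 40 mm high, walls and floor 4 mm. Origin at the middle of its underside; z points out of the open side; the snap tab is at the -x end, the plain end at +x. Seated, its x and z run along the pump's. At the tab end the end wall spans x -70 to -66 mm, the tab outside it x -87.5 to -83.5 mm.
- plain_end (a point): Middle of the lower edge of the tray's plain end (tray x 70, z 0 mm). To take the tray off, pinch the top of the tab and the end wall together from above, raise that end about this edge by 0.2 to 0.3 rad, then draw the tray away from the housing and up.
- tab_top (a point): Middle of the top edge of the snap tab (moves with it); tray x -85.5, z 38.5 mm as moulded. The tab, 34 mm wide and 4 mm thick, rises from a root level with the tray's underside. A 4 mm barb on its outer face (top at tray z 22 mm) hooks under the catch bar; the top 12 mm of the tab stands free above the bar.
- snap_tab (a joint): How far the snap tab is bent in towards the tray, rad: 0 as moulded (latched), the barb clears the catch at about 0.2, stop at 0.32 (its top then 12 mm further in). It bends about its root and springs back: about 5 N at its top at 0.2 rad, 8 N at the stop.
- stand: Stainless draining stand, fixed, 126 mm wide. Origin on the bench below the foot of the sloping plate; x points downhill, z up. The flat slotted pan runs from x 0 (foot of the plate) to x 220 mm, floor at z 10 mm, 118 mm wide inside, with a rim up to z 20 mm on three sides. The plate rises from the foot towards -x at 50 degrees. Behind the plate is free space.
- slide_plate: The stand's smooth sloping plate, fixed, 98 mm long, 118 mm between its 8 mm high side edges. Origin in the middle of its foot, on the pan floor; x points down the slope, z square out of the sliding face (z 0). Plastic slides down it by itself. A tray tipped forward from it stands stably on its end at upright and falls over by itself about 20 to 25 degrees further.
- plate_top (a point): Middle of the plate's top edge, 85 mm above the bench and 63 mm behind the foot. The 140 mm tray, leaning with its lower end in the pan, sticks out 42 mm beyond this edge, where it can be pushed forward from behind.
- amber_bottle: Amber reagent bottle with a black cap, 72 mm diameter, 150 mm high, loose; bystander. Origin at the centre of its underside.
- vial_rack: Blue rack of small vials, 62 x 110 x 47 mm, loose; bystander. Origin at the centre of its underside.
- steel_tin: Round closed steel tin, 92 mm diameter, 35 mm high, loose; bystander. Origin at the centre of its underside.
Not all that is in view belongs to the job. Several things have the shape of the tray; the one meant has the colours described above.

How it is judged:
By the outcome, as a careful person would: the job done as asked, in the order asked, and still so for the second after the job is handed in, with the robot touching nothing.
It also fails if it takes over 61 s, if anything falls off the work surface, if the arm or the gripper's body presses on something with over 40 N, if the wrist force passes 120 N, or if a joint passes its speed limit or range.

ROBOT

A 6-joint arm with a two-finger parallel gripper is mounted at the origin on the work surface. World frame = base frame: x ahead of the robot, y to its left, z up, the work surface at z = 0. Lengths are in m, angles in rad, forces in N, time in s.
With the tool pointing down it reaches from about 0.25 to 0.8 m from the base axis. Payload 3.9 kg.
Tool frame: the origin (TCP) lies at the very end of the fingers, on their centre line; the grasp point (between the pads) lies 19 mm behind it; z points along the fingers, x is the direction in which the jaws open and shut, and the axes are right-handed (so a half turn about z gives the same grasp; the last joint's range is limited). The gripper opens to 85 mm and grips with 20 to 120 N. Pads are 22 mm wide; open, the fingers measure 114 mm over their backs; the gripper's body (76 mm by 85 mm) begins 54 mm behind the grasp point. The pads swing forward as they close: fully open they stand 13 mm farther back than shut.
Start: joints at [-1.129, 0.26, -0.138, 1.173, 0, 1.571], TCP at [0.224, -0.475, 0.231] pointing down, gripper open.
Joint ranges: [-2.78, 2.78], [-0.83, 1.72], [-1.28, 1.37], [-1.9, 2.12], [-1.57, 1.48], [-3.14, 3.14]. Speed limits (rad/s): [2.57, 2.57, 3.14, 3.14, 3.14, 3.14].

INTERFACE

Orientations are given as a rotation vector (axis times angle).
In Python, from station import r, imaging gives the robot as it stands.
- The arm moves only by the tool jog_arm, never from a script. Its argument "series" is a list of rows, each a list of 3 entries, a list of its own where there are three numbers: the shift along the tool's x, y, z in mm, then the turn, a rotation vector about the tool's x, y, z in degrees, then the opening, from -1 (shut) to 1 (fully open). In form: [[[dx, dy, dz], [ax, ay, az], gripper], ...]. A call has 1 to 12 rows; each row shifts and turns the commanded pose from where the row before left it, along the tool's axes as they then stand; what a row does not reach is not made up. A row lasts 1/10 s, in which the tool goes at most 50 mm and 8.59 degrees, less where a joint would pass 70% of its speed; a pose out of reach is approached as far as the arm can. A call is refused whole if a number of a shift passes 50 or a number of a turn 8.59, either way. A call with a gripper value outside its range is refused whole. The fingers move at their own pace and stop on an object; the grip force is fixed at half the most. Time passes only in rows, so rows that do not move let the fingers close. It gives the time, the measured TCP pose, the force and the opening at its end, in the units of the state.
- r.get_state(): the state, without advancing time (a new reading comes with each control period).
- imaging.get_image(name): name is "scene" or "side" or "wrist"; returns a dict with "frame" (400x640x3 uint8, blue, green, red), "mtx" (3x3 intrinsics, pixels), "k1" (the pictures are not rectified: a ray, as slopes to the right and down, at radius r is drawn at 1 + k1 r^2 times it, then the intrinsics apply), "R" (3x3) and "t" (3): a world point X has camera coordinates R X + t; the wrist camera has in their place "tool_from_camera" (4x4, takes a point from camera to tool coordinates, whose origin is the TCP and whose axes are the tool frame's). Camera axes: x right, y down, z forward; pixel columns grow to the right and rows downward; lengths in m; the calibration is good to about 2 mm. A picture is of the moment at which its call begins: read the wrist's pose just before it. There is no depth.
- r.job_done(): hands the job in, once; it reports no verdict.
The state is a dict: "clock": time; "q": joint angles; "qd": joint speeds; "joint_efforts": joint torques, N m; "tcp_pos": TCP position; "eef_rot": TCP orientation; "ft_force": force on the tool from outside, world axes, zero at the start; "wrist_torque": the same for the moment, N m; "finger_gap": finger opening in m.
Only numpy, scipy, OpenCV 4.12 (cv2) and the standard library are available. Lean on these libraries where they do the work, as an engineer would, in place of code of your own. Each camera call takes 0.05 s, during which the arm holds its last target.

## Working session

There is one attempt and no reset: what is moved stays moved. The work goes in short steps, Python scripts to look and compute and a tool call to move; the robot and the scene stay as the last step left them, time stands still between calls to the robot, and variables do not carry over. Pictures are saved under pics/ and viewed, and the job is handed in when it is done.

Besides the shell and the picture viewer there is one more tool, called after "Emit:" by a JSON object that holds its "op" and its "data". jog_arm: Moves the arm, as the interface text tells. Its arguments: {"type":"object","properties":{"series":{"type":"array"}},"required":["series"]}

```bash
ls; mkdir -p pics
python3 - <<'E'
from station import r, imaging
import cv2
s=r.get_state()
for k,v in s.items(): print(k,v)
for n in ["scene","side","wrist"]:
    d=imaging.get_image(n)
    cv2.imwrite(f"pics/{n}0.png",d["frame"])
    print(n,{k:v for k,v in d.items() if k!="frame"})
E
```

```text
pics
clock 0.0
q [-1.12900501e+00  2.60698938e-01 -1.39389072e-01  1.17267714e+00
 -5.19602478e-05  1.57080378e+00]
qd [-1.51031352e-03  1.28230979e-03 -1.15891449e-04 -1.07051918e-03
  3.18575805e-05  5.80209846e-04]
joint_efforts [-9.98260862e-05 -4.05676281e+01  2.53924674e+01  1.86865311e-02
 -1.29156970e-04 -5.94356649e-06]
tcp_pos [ 0.22416262 -0.47398502  0.2304495 ]
eef_rot [-2.65332986  1.68020735  0.00265563]
ft_force [ 0.32183789  0.49918152 -0.06997242]
wrist_torque [ 0.03677115 -0.05460405 -0.0313603 ]
finger_gap 0.08500479715445167
scene {'mtx': array([[401.80227929,   0.        , 324.07916245],
       [  0.        , 401.80227929, 204.50121891],
       [  0.        ,   0.        ,   1.        ]]), 'k1': -0.05712550046564543, 'R': array([[ 0.77205865,  0.63552425,  0.0058618 ],
       [ 0.4116202 , -0.49298168, -0.76651019],
       [-0.48424605,  0.59420366, -0.6422054 ]]), 't': array([-0.53143821, -0.12344601,  1.43596602])}
side {'mtx': array([[519.59767569,   0.        , 314.32608489],
       [  0.        , 519.59767569, 193.61190741],
       [  0.        ,   0.        ,   1.        ]]), 'k1': 0.017689467992446927, 'R': array([[-0.92045732, -0.39058237, -0.01427351],
       [-0.28544052,  0.69672682, -0.65809987],
       [ 0.26698694, -0.60167861, -0.75279534]]), 't': array([0.59719691, 0.14986594, 1.64073378])}
wrist {'mtx': array([[325.62384411,   0.        , 316.06095831],
       [  0.        , 325.62384411, 195.92326778],
       [  0.        ,   0.        ,   1.        ]]), 'k1': -0.055544430389342786, 'tool_from_camera': array([[ 9.99999927e-01, -3.82601151e-04, -2.08474164e-05,
        -8.15699671e-05],
       [ 3.69269118e-04,  9.47775684e-01,  3.18937480e-01,
        -8.19261751e-02],
       [-1.02267173e-04, -3.18937465e-01,  9.47775756e-01,
        -1.44138933e-01],
       [ 0.00000000e+00,  0.00000000e+00,  0.00000000e+00,
         1.00000000e+00]])}
```

View pics/scene0.png

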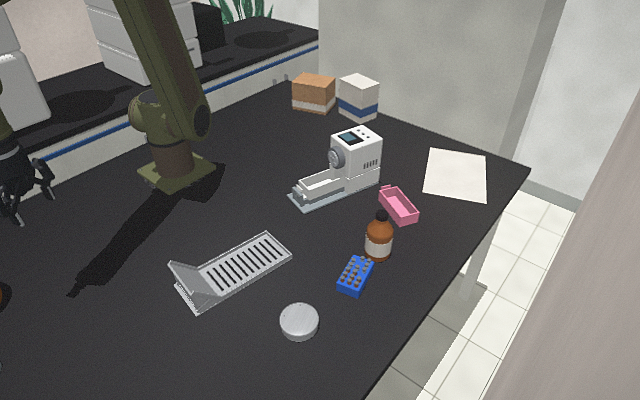

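View pics/side0.png

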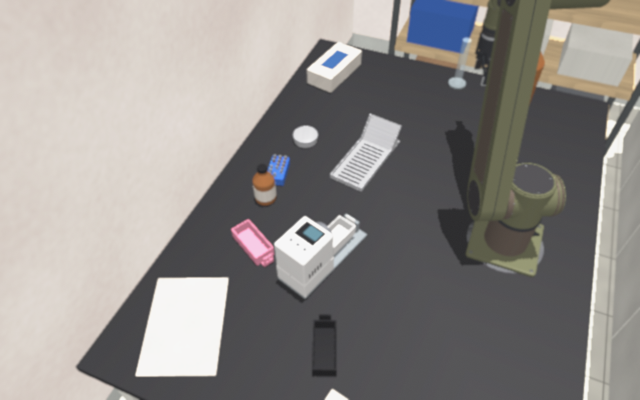

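View pics/wrist0.png

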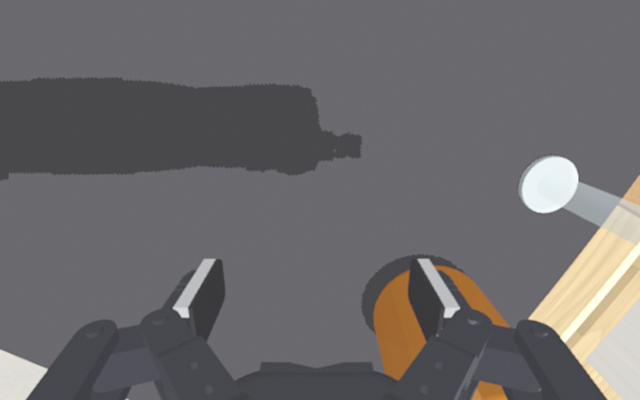

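Candidates with the tray's shape: the white tray on the pump (scene 320,185; side 343,230), a pink tray (scene 400,205) and a black tray (side 325,345). The description says white and seated on the pump, so I choose the first. The stand is at scene (230,270), the bottle at (378,237), the rack at (355,275) and the tin at (299,322).

```bash
cat > h.py <<'E'
import cv2,numpy as np
def crop(src,dst,x,y,w,h,k):
    f=cv2.imread(src)[y:y+h,x:x+w]; cv2.imwrite(dst,cv2.resize(f,None,fx=k,fy=k,interpolation=cv2.INTER_CUBIC))
E
python3 - <<'E'
from h import *
crop("pics/scene0.png","pics/s1.png",270,110,130,110,6)
crop("pics/side0.png","pics/d1.png",265,190,120,110,5)
crop("pics/scene0.png","pics/s2.png",160,220,140,100,5)
crop("pics/side0.png","pics/d2.png",320,105,100,90,6)
E
```

```text
(no output)
```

View pics/s1.png

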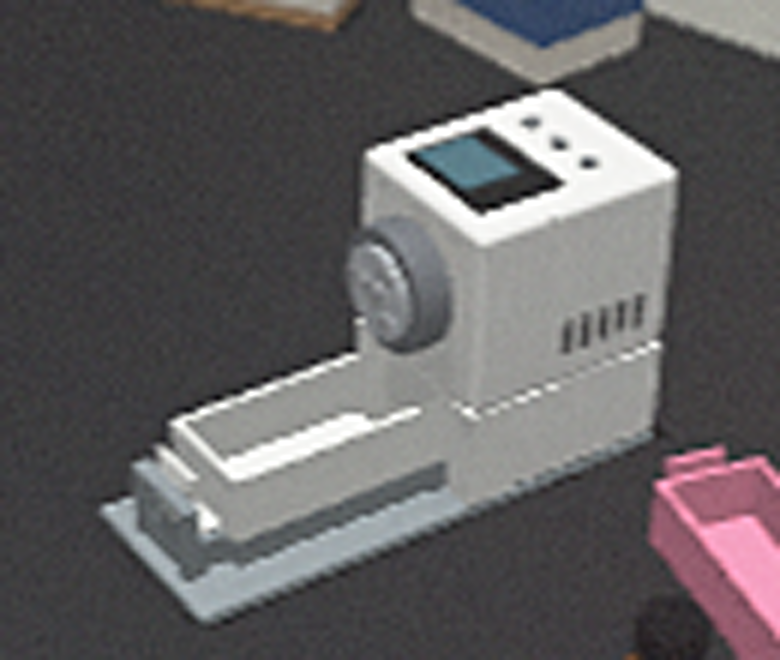

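View pics/d1.png

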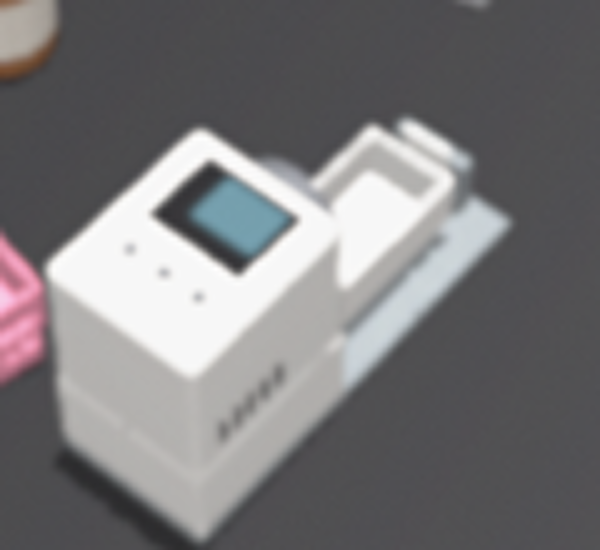

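View pics/s2.png

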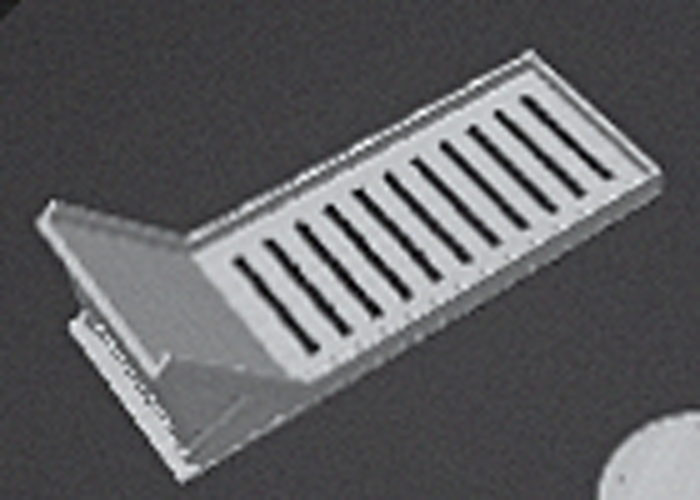

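View pics/d2.png

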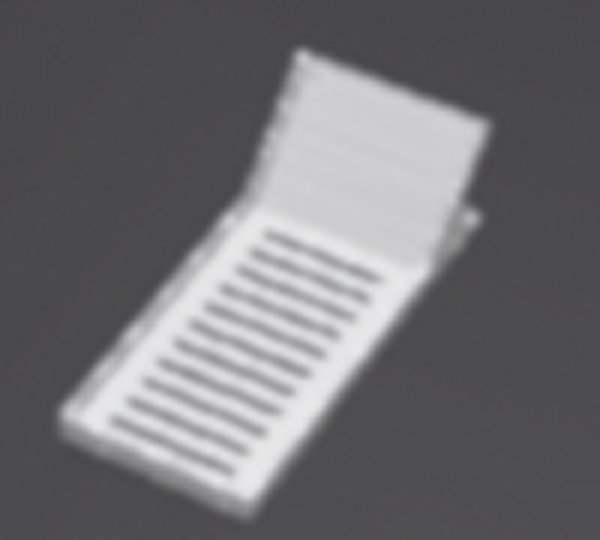

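```bash
cat >> h.py <<'E'
from scipy.optimize import least_squares
CAM={'scene':dict(f=401.80227929,c=(324.07916245,204.50121891),k1=-0.05712550046564543,R=np.array([[ 0.77205865,0.63552425,0.0058618],[0.4116202,-0.49298168,-0.76651019],[-0.48424605,0.59420366,-0.6422054]]),t=np.array([-0.53143821,-0.12344601,1.43596602])),
'side':dict(f=519.59767569,c=(314.32608489,193.61190741),k1=0.017689467992446927,R=np.array([[-0.92045732,-0.39058237,-0.01427351],[-0.28544052,0.69672682,-0.65809987],[0.26698694,-0.60167861,-0.75279534]]),t=np.array([0.59719691,0.14986594,1.64073378]))}
def proj(cam,X):
    c=CAM[cam]; p=np.atleast_2d(X)@c['R'].T+c['t']; s=p[:,:2]/p[:,2:]; s=s*(1+c['k1']*(s**2).sum(1,keepdims=True))
    return s*c['f']+np.array(c['c'])
def ray(cam,uv):
    c=CAM[cam]; d=(np.array(uv)-c['c'])/c['f']; s=d.copy()
    for _ in range(10): s=d/(1+c['k1']*(s@s))
    v=c['R'].T@np.array([*s,1]); o=-c['R'].T@c['t']; return o,v
def atz(cam,uv,z):
    o,v=ray(cam,uv); return o+v*(z-o[2])/v[2]
def rz(a): return np.array([[np.cos(a),-np.sin(a),0],[np.sin(a),np.cos(a),0],[0,0,1]])
def fit(obs,x0):
    def f(p):
        return np.concatenate([(proj(c,rz(p[2])@(np.array(m)/1000)+[p[0],p[1],0])-uv).ravel() for c,m,uv in obs])
    s=least_squares(f,x0,loss='soft_l1'); return s.x,f(s.x).reshape(-1,2)
E
python3 - <<'E'
from h import *
S=lambda u,v:('scene',(270+u/6-.4,110+v/6-.4)); D=lambda u,v:('side',(265+u/5-.4,190+v/5-.4))
L=[((64,55,181),S(368,155)),((64,-55,181),S(487,243)),((195,-55,181),S(677,175)),((195,55,181),S(553,88)),((-105,-55,10),S(205,613)),((-105,55,10),S(102,510)),((-98,26.5,54.5),S(135,463)),
((64,-55,181),D(198,128)),((64,55,181),D(340,225)),((195,55,181),D(190,375)),((195,-55,181),D(48,270)),((-105,55,10),D(511,222))]
obs=[(c,m,np.array(uv)) for m,(c,uv) in L]
a=atz('scene',(320,185),.05);b=atz('side',(305,260),.1)
p,res=fit(obs,[a[0],a[1],np.arctan2(b[1]-a[1],b[0]-a[0])]);print('pump',p,np.round(res,1).tolist())
S=lambda u,v:('scene',(160+u/5-.4,220+v/5-.4)); D=lambda u,v:('side',(320+u/6-.4,105+v/6-.4))
L=[((-57,63,90),S(50,203)),((-57,-63,90),S(165,355)),((224,63,20),S(530,50)),((224,-63,20),S(662,175)),((0,59,10),S(192,250)),((0,-59,10),S(290,380)),
((-57,-63,90),D(300,50)),((-57,63,90),D(490,125)),((224,-63,20),D(62,412)),((224,63,20),D(258,497))]
obs=[(c,m,np.array(uv)) for m,(c,uv) in L]
a=atz('scene',(210,275),.01);b=atz('scene',(270,250),.01)
p,res=fit(obs,[a[0],a[1],np.arctan2(b[1]-a[1],b[0]-a[0])]);print('stand',p,np.round(res,1).tolist())
print('tin',atz('scene',(299,318),.035),'bottle',atz('scene',(380,216),.15),'rack',atz('scene',(356,270),.047),'pink',atz('scene',(400,205),.03))
E
```

```text
pump [0.49176328 0.22863629 1.2701874 ] [[-1.3, -1.3], [-0.7, -0.4], [1.1, -1.1], [0.5, -0.8], [-0.3, 0.7], [-0.4, -0.6], [-0.4, 0.2], [-0.6, -0.5], [0.9, -0.2], [-0.1, 0.4], [-1.9, -0.2], [-0.7, -0.3]]
stand [ 0.50927664 -0.2558665   1.39584124] [[-0.5, -0.9], [-0.4, 0.1], [-0.1, -0.0], [-0.6, -0.8], [-0.9, 0.7], [1.4, 2.4], [0.4, 0.8], [-0.5, 0.4], [-0.4, 0.4], [-1.6, 0.6]]
tin [ 0.77180753 -0.19301616  0.035     ] bottle [0.78206705 0.10972523 0.15      ] rack [7.93139819e-01 2.28249592e-04 4.70000000e-02] pink [0.73552348 0.31393413 0.03      ]
```

The crops show the white tray on the pump, latched: its grey catch bar is at scene ≈(298,190) and side ≈(352,222). Both fits leave about 1 px of residual. Next I plan the approach.

```bash
cat >> h.py <<'E'
from scipy.spatial.transform import Rotation as Ro, Slerp
P=np.array([0.49176,0.22864,1.2702]); ST=np.array([0.50928,-0.25587,1.3958])
def pw(m,F=P): return rz(F[2])@(np.array(m)/1000)+[F[0],F[1],0]
def tool(F,tilt):  # tool x along frame x, pointing down, then tilted about +frame y by tilt (tab end up)
    return Ro.from_matrix(rz(F[2]))*Ro.from_euler('y',tilt)*Ro.from_matrix(np.diag([1.,-1,-1]))
def cur():
    from station import r
    s=r.get_state(); return np.array(s['tcp_pos']),Ro.from_rotvec(s['eef_rot']),s
def rows(p,R,p1,R1,n,g):
    w=(R.inv()*R1).as_rotvec(); a=np.round(np.degrees(w)/n,2); out=[]; p0=p.copy()
    for i in range(n):
        tgt=p0+(p1-p0)*(i+1)/n; d=np.round(R.inv().apply(tgt-p)*1000,1)
        out.append([d.tolist(),a.tolist(),g]); p=p+R.apply(d/1000); R=R*Ro.from_rotvec(np.radians(a))
    return out,p,R
E
python3 - <<'E'
from h import *
p,R,s=cur()
o,p,R=rows(p,R,pw([-71,0,140]),tool(P,0),18,1.0)
for x in o: print(x)
print(p,pw([-71,0,140]),pw([-71,0,57]))
E
```

```text
[[-26.0, -27.5, 5.1], [-0.01, 0.0, -7.64], 1.0]
[[-22.2, -30.6, 5.0], [-0.01, 0.0, -7.64], 1.0]
[[-17.8, -33.4, 5.1], [-0.01, 0.0, -7.64], 1.0]
[[-13.3, -35.4, 5.1], [-0.01, 0.0, -7.64], 1.0]
[[-8.5, -36.9, 5.0], [-0.01, 0.0, -7.64], 1.0]
[[-3.4, -37.7, 5.1], [-0.01, 0.0, -7.64], 1.0]
[[1.5, -37.8, 5.0], [-0.01, 0.0, -7.64], 1.0]
[[6.6, -37.3, 5.0], [-0.01, 0.0, -7.64], 1.0]
[[11.5, -36.0, 5.1], [-0.01, 0.0, -7.64], 1.0]
[[16.2, -34.2, 5.0], [-0.01, 0.0, -7.64], 1.0]
[[20.6, -31.8, 5.0], [-0.01, 0.0, -7.64], 1.0]
[[24.6, -28.7, 5.0], [-0.01, 0.0, -7.64], 1.0]
[[28.2, -25.2, 5.0], [-0.01, 0.0, -7.64], 1.0]
[[31.3, -21.3, 5.0], [-0.01, 0.0, -7.64], 1.0]
[[33.9, -16.9, 5.0], [-0.01, 0.0, -7.64], 1.0]
[[35.8, -12.2, 5.0], [-0.01, 0.0, -7.64], 1.0]
[[37.1, -7.4, 5.0], [-0.01, 0.0, -7.64], 1.0]
[[37.8, -2.4, 5.0], [-0.01, 0.0, -7.64], 1.0]
[0.47069965 0.1608553  0.1399914 ] [0.47073762 0.16082363 0.14      ] [0.47073762 0.16082363 0.057     ]
```

Emit:
{"op": "jog_arm", "data": {"series": [[[-26,-27.5,3],[0,0,-7.64],0.4],[[-22.2,-30.6,3],[0,0,-7.64],0.4],[[-17.8,-33.4,3],[0,0,-7.64],0.4],[[-13.3,-35.4,3],[0,0,-7.64],0.4],[[-8.5,-36.9,3],[0,0,-7.64],0.4],[[-3.4,-37.7,5],[0,0,-7.64],0.4],[[1.5,-37.8,5],[0,0,-7.64],0.4],[[6.6,-37.3,5],[0,0,-7.64],0.4],[[11.5,-36,5],[0,0,-7.64],0.4],[[16.2,-34.2,5],[0,0,-7.64],0.4],[[20.6,-31.8,5],[0,0,-7.64],0.4],[[24.6,-28.7,5],[0,0,-7.64],0.4]]}}

```text
clock: 1.35
tcp_pos: [0.389, -0.0498, 0.1811]
eef_rot: [3.053, 0.742, 0.0]
ft_force: [0.3, -0.5, -0.6]
finger_gap: 0.0599
```

Emit:
{"op": "jog_arm", "data": {"series": [[[28.2,-25.2,5],[0,0,-7.64],0.4],[[31.3,-21.3,5],[0,0,-7.64],0.4],[[33.9,-16.9,5],[0,0,-7.64],0.4],[[35.8,-12.2,5],[0,0,-7.64],0.4],[[37.1,-7.4,5],[0,0,-7.64],0.4],[[37.8,-2.4,5],[0,0,-7.64],0.4],[[0,0,0],[0,0,0],0.4],[[0,0,0],[0,0,0],0.4]]}}

```text
clock: 2.15
tcp_pos: [0.4705, 0.1607, 0.1507]
eef_rot: [-2.527, -1.866, 0.003]
ft_force: [-0.7, -0.4, 0.6]
finger_gap: 0.0597
```

Run:
```python
from h import *
from station import imaging
p,R,s=cur()
print(s['clock'],p,s['finger_gap'],s['q'].round(2) if hasattr(s['q'],'round') else s['q'], s['ft_force'])
o,p1,R1=rows(p,R,pw([-71,0,140]),tool(P,0),1,.4); print(o)
d=imaging.get_image('wrist'); cv2.imwrite('pics/w1.png',d['frame'])
np.savez('w1.npz',p=p,R=R.as_matrix(),T=d['tool_from_camera'],K=d['mtx'],k1=d['k1'])
```

```text
2.15 [0.47049673 0.1607047  0.15071348] 0.05969629026535727 [ 0.33  0.26 -0.35  0.96 -0.    0.63] [-0.73804809 -0.35130907  0.6024031 ]
[[[0.2, 0.2, 10.7], [-0.07, 0.08, 0.09], 0.4]]
```

View pics/w1.png

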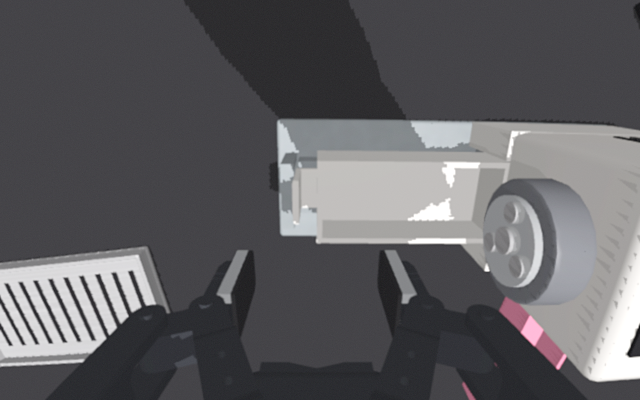

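The wrist view shows the tray's end wall near column 318 and the tab near column 296. I enlarge it to refine the position.

```bash
cat >> h.py <<'E'
def wproj(Z,X):
    T=Z['T']; Xt=(np.atleast_2d(X)-Z['p'])@Z['R']; Xc=(Xt-T[:3,3])@T[:3,:3]
    s=Xc[:,:2]/Xc[:,2:]; s=s*(1+Z['k1']*(s**2).sum(1,keepdims=True)); K=Z['K']
    return s*K[0,0]+[K[0,2],K[1,2]]
E
python3 - <<'E'
from h import *
crop("pics/w1.png","pics/w1c.png",265,110,90,140,4)
crop("pics/w1.png","pics/w1c.png",265,110,110,140,4.2)
Z=np.load('w1.npz')
for n,m in dict(foot1=(-105,55,10),foot2=(-105,-55,10),rimA=(-70,32,68),rimB=(-70,-32,68),rimIA=(-66,28,68),tabA=(-87.5,17,66.5),tabB=(-87.5,-17,66.5),barA=(-98,26.5,54.5),barB=(-98,-26.5,54.5)).items():
    u=wproj(Z,pw(m))[0]; print(n,u.round(1),((u-[265,110]+.5)*4.2).round())
E
```

```text
foot1 [277.1 120.5] [53. 46.]
foot2 [281.3 236.7] [ 70. 534.]
rimA [318.1 161.6] [225. 219.]
rimB [317.9 242.7] [224. 559.]
rimIA [323.7 167.1] [249. 242.]
tabA [294.1 181.2] [124. 301.]
tabB [295.  224.1] [128. 481.]
barA [281.  164.7] [ 69. 232.]
barB [283.2 228.9] [ 78. 501.]
```

View pics/w1c.png

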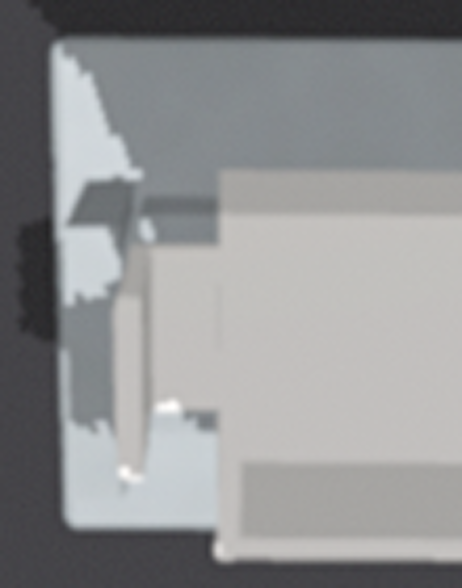

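Emit:
{"op": "jog_arm", "data": {"series": [[[0,0,20],[0,0,0],0.4],[[0,0,25],[0,0,0],0.4],[[0,0,20],[0,0,0],0.3],[[0,0,15],[0,0,0],0.3],[[0,0,10],[0,0,0],0.3],[[0,0,0],[0,0,0],0.3],[[0,0,0],[0,0,0],0.3],[[0,0,0],[0,0,0],0.3]]}}

```text
clock: 3.0
tcp_pos: [0.4718, 0.1604, 0.0622]
eef_rot: [2.528, 1.864, 0.003]
ft_force: [-0.1, -0.1, 0.1]
finger_gap: 0.0554
```

```bash
cat >> h.py <<'E'
def look(tag,*names):
    from station import imaging
    p,R,s=cur()
    Fi=rz(P[2]).T@(p-[P[0],P[1],0])*1000; Fs=rz(ST[2]).T@(p-[ST[0],ST[1],0])*1000
    print('t',round(s['clock'],2),'p',p.round(4),'pump',Fi.round(1),'stand',Fs.round(1),'gap',round(s['finger_gap']*1000,1),'F',np.round(s['ft_force'],1),'q',np.round(s['q'],2))
    for n in names:
        d=imaging.get_image(n); cv2.imwrite(f'pics/{tag}_{n}.png',d['frame'])
        if n=='wrist': np.savez(f'{tag}.npz',p=p,R=R.as_matrix(),T=d['tool_from_camera'],K=d['mtx'],k1=d['k1'])
    return p,R,s
E
python3 - <<'E'
from h import *
look('a','wrist','scene')
crop('pics/a_scene.png','pics/a1.png',260,110,130,110,6)
E
```

```text
t 3.0 p [0.4718 0.1604 0.0622] pump [-71.1  -1.1  62.2] stand [403.3 109.4  62.2] gap 55.4 F [-0.1 -0.1  0.1] q [ 0.33  0.35 -0.49  0.73 -0.    0.63]
```

View pics/a_wrist.png

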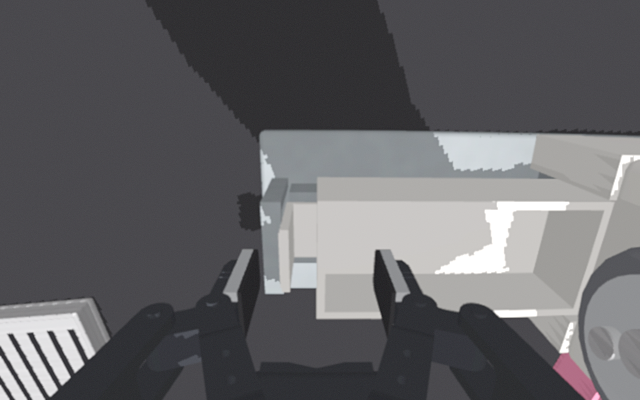

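View pics/a1.png

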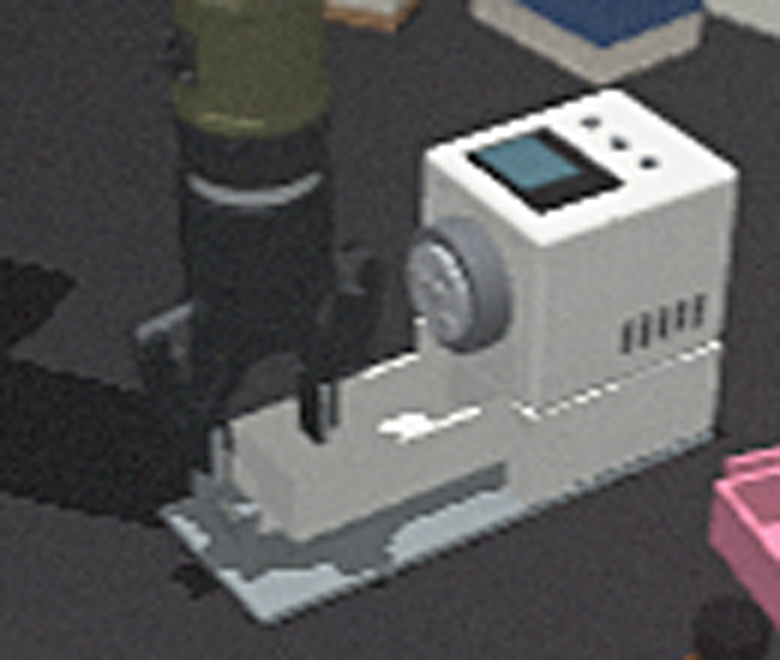

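Run:
```python
from h import *
crop("pics/a_wrist.png","pics/a2.png",250,165,110,160,3.7)
Z=np.load('a.npz')
for n,m in dict(rimA=(-70,32,68),rimB=(-70,-32,68),rimIB=(-66,-28,68),tabA=(-87.5,17,66.5),tabB=(-87.5,-17,66.5),tabIA=(-83.5,17,66.5),barA=(-98,26.5,54.5),barB=(-98,-26.5,54.5)).items():
    u=wproj(Z,pw(m))[0]; print(n,u.round(1),((u-[250,165]+.5)*3.7).round())
```

```text
rimA [319.1 201.9] [257. 138.]
rimB [318.7 317.8] [256. 567.]
rimIB [326.5 311.5] [285. 544.]
tabA [281.8 230.8] [119. 245.]
tabB [284.2 291.8] [128. 471.]
tabIA [290.3 230.8] [151. 245.]
barA [262.4 203.1] [ 48. 143.]
barB [267.7 293.3] [ 67. 476.]
```

View pics/a2.png

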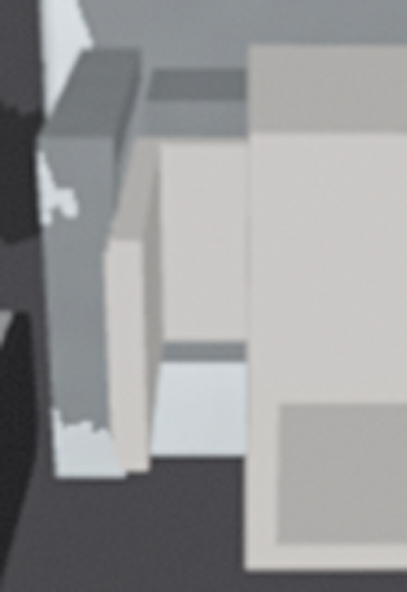

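Emit:
{"op": "jog_arm", "data": {"series": [[[-1,-1,2],[0,0,0],0.2],[[0,0,2],[0,0,0],0.0],[[0,0,0],[0,0,0],-0.2],[[0,0,0],[0,0,0],-0.4],[[0,0,0],[0,0,0],-0.6],[[0,0,0],[0,0,0],-0.8],[[0,0,0],[0,0,0],-1],[[0,0,0],[0,0,0],-1],[[0,0,0],[0,0,0],-1]]}}

```text
clock: 4.0
tcp_pos: [0.4699, 0.1599, 0.0575]
eef_rot: [-2.528, -1.865, -0.001]
ft_force: [-1.2, -0.6, 2.1]
finger_gap: 0.008
```

Run:
```python
from h import *
look('b','wrist','scene')
crop('pics/b_scene.png','pics/b1.png',260,110,130,110,6)
```

```text
t 4.0 p [0.4699 0.1599 0.0575] pump [-72.1   0.5  57.5] stand [402.6 111.1  57.5] gap 8.0 F [-1.2 -0.6  2.1] q [ 0.33  0.36 -0.5   0.72  0.    0.63]
```

View pics/b_wrist.png

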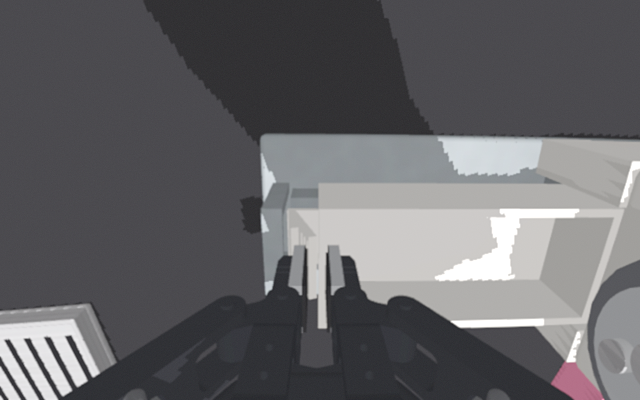

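View pics/b1.png

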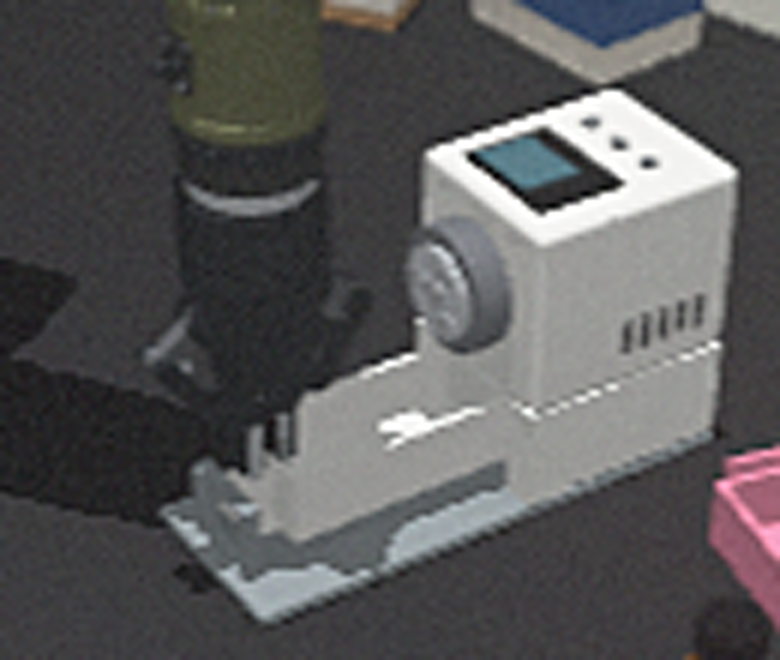

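The gap is 8.0 mm, so the tab is bent to its stop and pinched against the wall. Next I raise that end about the plain-end edge by 0.2 rad.

```bash
cat >> h.py <<'E'
def piv(p,R,F,c,ang,n,extra=(0,0,0)):
    # rotate pose about frame +y axis through c(mm in frame) by ang rad in n rows, with extra frame shift per row (mm)
    Ri=p.copy();out=[]
    RF=Ro.from_matrix(rz(F[2])); dR=RF*Ro.from_euler('y',ang/n)*RF.inv(); c=pw(c,F)
    for i in range(n):
        e=RF.apply(np.array(extra)/1000)
        p2=c+dR.apply(p-c)+e; c=c+e; R2=dR*R
        d=np.round(R.inv().apply(p2-p)*1000,1); a=np.degrees((R.inv()*R2).as_rotvec()).round(2)
        out.append([d.tolist(),a.tolist(),-1]); p=p2;R=R2
    return out,p,R
E
python3 - <<'E'
from h import *
p,R,s=cur()
o,p,R=piv(p,R,P,[69,0,28],0.2,8)
for x in o: print(x)
o,p,R=piv(p,R,P,[69,0,28],0.0,4,(-5,0,0.3));print(o)
E
```

```text
[[0.8, 0.0, -3.5], [0.0, -1.43, -0.0], -1]
[[0.8, 0.0, -3.5], [0.0, -1.43, -0.0], -1]
[[0.8, 0.0, -3.5], [0.0, -1.43, -0.0], -1]
[[0.8, 0.0, -3.5], [0.0, -1.43, -0.0], -1]
[[0.8, 0.0, -3.5], [0.0, -1.43, -0.0], -1]
[[0.8, 0.0, -3.5], [0.0, -1.43, -0.0], -1]
[[0.8, 0.0, -3.5], [0.0, -1.43, -0.0], -1]
[[0.8, 0.0, -3.5], [0.0, -1.43, -0.0], -1]
[[[-5.0, -0.0, 0.7], [0.0, 0.0, 0.0], -1], [[-5.0, -0.0, 0.7], [0.0, 0.0, 0.0], -1], [[-5.0, -0.0, 0.7], [0.0, 0.0, 0.0], -1], [[-5.0, -0.0, 0.7], [0.0, 0.0, 0.0], -1]]
```

Emit:
{"op": "jog_arm", "data": {"series": [[[0.8,0,-3.5],[0,-1.43,0],-1],[[0.8,0,-3.5],[0,-1.43,0],-1],[[0.8,0,-3.5],[0,-1.43,0],-1],[[0.8,0,-3.5],[0,-1.43,0],-1],[[0.8,0,-3.5],[0,-1.43,0],-1],[[0.8,0,-3.5],[0,-1.43,0],-1],[[0.8,0,-3.5],[0,-1.43,0],-1],[[0.8,0,-3.5],[0,-1.43,0],-1],[[0,0,0],[0,0,0],-1]]}}

```text
clock: 5.0
tcp_pos: [0.4715, 0.1674, 0.0841]
eef_rot: [2.423, 1.789, -0.248]
ft_force: [-0.7, -4.1, 0.7]
finger_gap: 0.008
```

Run:
```python
from h import *
look('c','scene','wrist')
crop('pics/c_scene.png','pics/c1.png',260,110,130,110,6)
```

```text
t 5.0 p [0.4715 0.1674 0.0841] pump [-64.5   1.2  84.1] stand [410.2 110.9  84.1] gap 8.0 F [-0.7 -4.1  0.7] q [ 0.44  0.43 -0.32  0.96 -0.15  0.75]
```

View pics/c1.png

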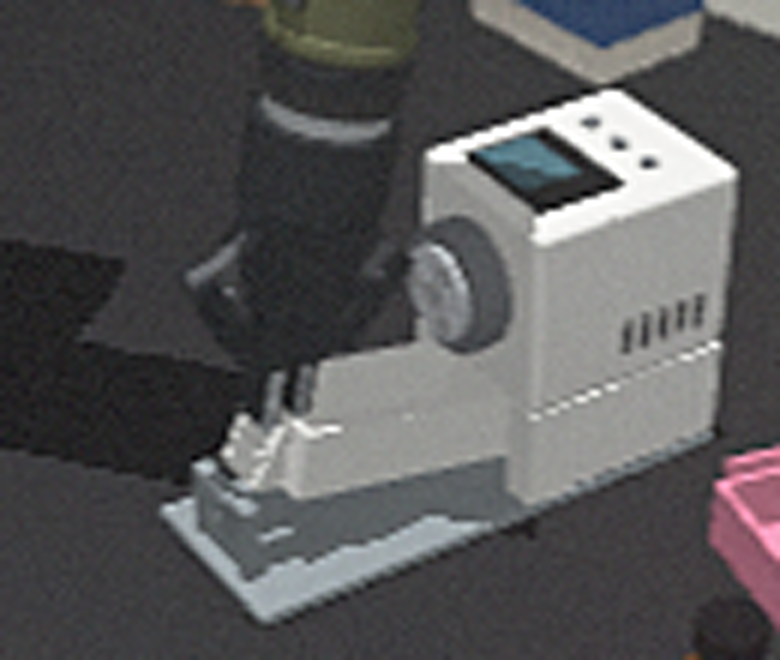

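View pics/c_wrist.png

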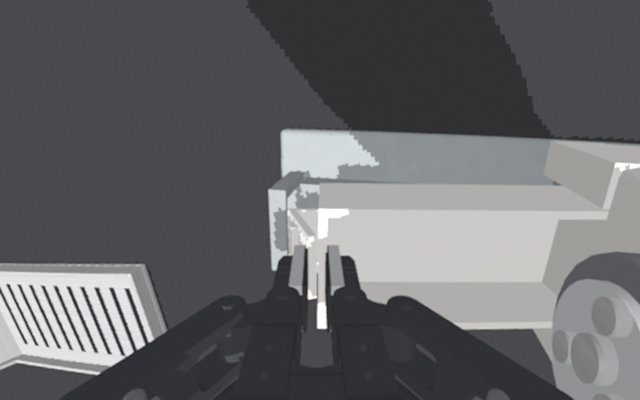

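The tray end is clear above the catch bar, with the barb visible above the bar at scene ≈(300,188). Now I draw it out.

Emit:
{"op": "jog_arm", "data": {"series": [[[-5,0,1],[0,0,0],-1],[[-5,0,1],[0,0,0],-1],[[-6,0,1],[0,0,0],-1],[[-8,0,0],[0,0,0],-1],[[-10,0,-3],[0,0,0],-1],[[-12,0,-8],[0,0,0],-1],[[-15,0,-12],[0,0,0],-1],[[-15,0,-20],[0,0,0],-1],[[-10,0,-25],[0,0,0],-1],[[-5,0,-15],[0,0,0],-1],[[0,0,0],[0,0,0],-1]]}}

```text
clock: 6.2
tcp_pos: [0.4523, 0.0977, 0.1845]
eef_rot: [2.425, 1.786, -0.234]
ft_force: [1.8, 0.3, -1.9]
finger_gap: 0.0075
```

Run:
```python
from h import *
look('d','scene','wrist')
crop('pics/d_scene.png','pics/d1b.png',220,60,180,150,4.4)
```

```text
t 6.2 p [0.4523 0.0977 0.1845] pump [-136.7   -1.1  184.5] stand [338.3 117.6 184.5] gap 7.5 F [ 1.8  0.3 -1.9] q [ 0.32  0.26 -0.28  1.14 -0.16  0.63]
```

View pics/d1b.png

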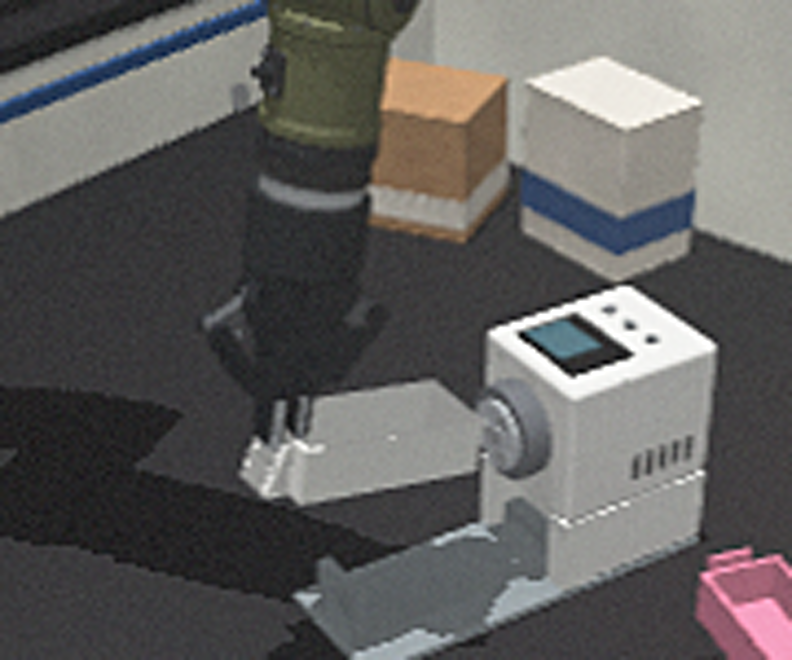

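View pics/d_wrist.png

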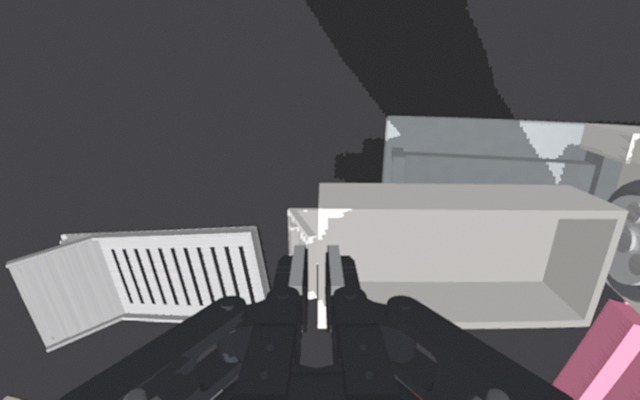

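Run:
```python
from h import *
Z=np.load('d.npz')
def tp(m): # tray->tool (m)
    return np.array([m[0]+70,-m[1],29.5-m[2]])/1000
for n,m in dict(pA=(70,32,40),pB=(70,-32,40),iA=(66,28,4),iB=(66,-28,4),nA=(-70,32,40),nB=(-70,-32,40),bA=(70,32,0),tab=(-87.5,17,0)).items():
    print(n,m,wproj(Z,Z['p']+Z['R']@tp(m)).round(1))
```

```text
pA (70, 32, 40) [[619.  207.1]]
pB (70, -32, 40) [[582.  320.4]]
iA (66, 28, 4) [[557.2 191.4]]
iB (66, -28, 4) [[535.6 277.1]]
nA (-70, 32, 40) [[317.2 208.1]]
nB (-70, -32, 40) [[317.2 326.1]]
bA (70, 32, 0) [[560.5 182.6]]
tab (-87.5, 17, 0) [[286.2 207.6]]
```

Run:
```python
from h import *
crop("pics/d_wrist.png","pics/d3.png",500,160,140,180,3.3)
crop("pics/d_wrist.png","pics/d4.png",270,165,90,70,8)
```

```text
(no output)
```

View pics/d3.png

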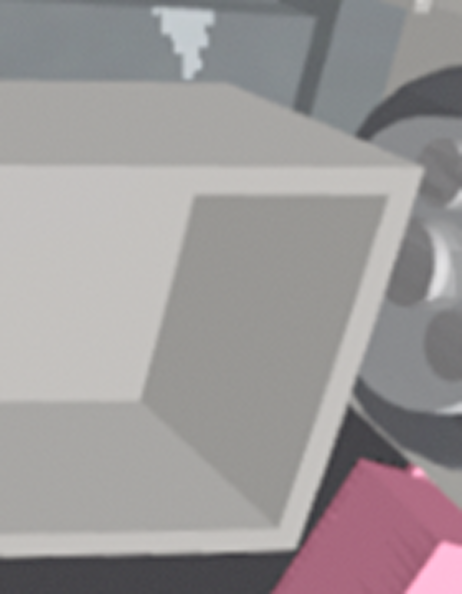

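View pics/d4.png

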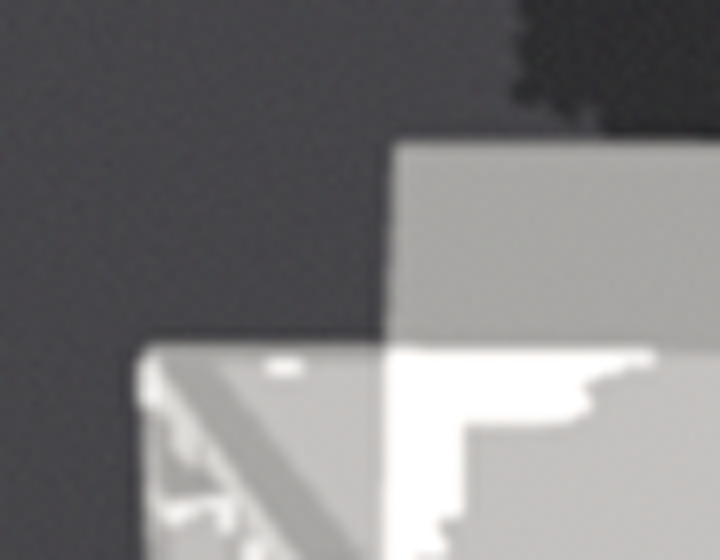

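```bash
cat >> h.py <<'E'
def fittray(Z,obs):
    def f(v):
        Rt=Ro.from_rotvec(v[3:])*Ro.from_matrix(np.diag([1.,-1,-1]))
        return np.concatenate([wproj(Z,Z['p']+Z['R']@(Rt.apply(np.array(m)/1000)+v[:3]/1000))[0]-uv for m,uv in obs])
    s=least_squares(f,[70,0,29.5,0,0,0],x_scale=[1,1,1,.01,.01,.01]); return s.x,s.fun.reshape(-1,2)
E
python3 - <<'E'
from h import *
Z=np.load('d.npz')
obs=[((70,32,40),(627.5,210.5)),((70,-32,40),(589.9,326)),((70,32,0),(569.9,184.8)),((66,-28,4),(542.3,281.4)),((-70,32,40),(317.8,208)),((-70,32,0),(319.1,182.5))]
v,res=fittray(Z,obs); print(v[:3].round(1),np.degrees(v[3:]).round(2),res.round(1).tolist())
E
```

```text
[71.5 -0.  26.9] [-0.15  1.98 -0.11] [[0.6, -0.2], [-0.5, 0.4], [-0.9, -0.0], [0.5, -0.2], [-0.3, 0.0], [0.6, 0.0]]
```

```bash
cat >> h.py <<'E'
TT=(np.array([71.5,0,26.9])/1000, Ro.from_rotvec(np.radians([-.15,1.98,-.11]))*Ro.from_matrix(np.diag([1.,-1,-1])))
def tool_for_plate(xp,zp,TT=TT,y=0.,tilt=50.):
    # tray origin at plate coords (xp,y,zp) mm, aligned
    RF=Ro.from_matrix(rz(ST[2])); RP=RF*Ro.from_euler('y',tilt,degrees=True)
    pt=pw([0,0,10],ST)+RP.apply(np.array([xp,y,zp])/1000)
    Rt=RP*TT[1].inv(); return pt-Rt.apply(TT[0]),Rt
E
python3 - <<'E'
from h import *
p,R,s=cur()
p1,R1=tool_for_plate(-110,60); print('target',p1)
up=p+np.array([0,0,.05]); 
o,pp,RR=rows(p,R,p1,R1,14,-1)
for x in o: print(x)
print(pp,p1)
E
```

```text
target [ 0.50093234 -0.30272384  0.20572824]
[[-26.1, 11.9, 3.5], [-0.26, -2.9, -0.44], -1]
[[-26.0, 11.6, 4.9], [-0.26, -2.9, -0.44], -1]
[[-25.7, 11.4, 6.3], [-0.26, -2.9, -0.44], -1]
[[-25.6, 11.2, 7.6], [-0.26, -2.9, -0.44], -1]
[[-25.1, 11.0, 8.9], [-0.26, -2.9, -0.44], -1]
[[-24.8, 10.7, 10.2], [-0.26, -2.9, -0.44], -1]
[[-24.3, 10.5, 11.6], [-0.26, -2.9, -0.44], -1]
[[-23.8, 10.3, 12.8], [-0.26, -2.9, -0.44], -1]
[[-23.2, 10.0, 14.0], [-0.26, -2.9, -0.44], -1]
[[-22.5, 9.8, 15.3], [-0.26, -2.9, -0.44], -1]
[[-21.8, 9.5, 16.4], [-0.26, -2.9, -0.44], -1]
[[-21.0, 9.3, 17.5], [-0.26, -2.9, -0.44], -1]
[[-20.1, 9.0, 18.6], [-0.26, -2.9, -0.44], -1]
[[-19.3, 8.9, 19.6], [-0.26, -2.9, -0.44], -1]
[ 0.50098134 -0.30272842  0.20578107] [ 0.50093234 -0.30272384  0.20572824]
```

Emit:
{"op": "jog_arm", "data": {"series": [[[-26,12,3.5],[-0.26,-2.9,-0.44],-1],[[-26,11.6,5],[-0.26,-2.9,-0.44],-1],[[-25.7,11.4,6.3],[-0.26,-2.9,-0.44],-1],[[-25.6,11.2,7.6],[-0.26,-2.9,-0.44],-1],[[-25,11,9],[-0.26,-2.9,-0.44],-1],[[-24.8,10.7,10.2],[-0.26,-2.9,-0.44],-1],[[-24.3,10.5,11.6],[-0.26,-2.9,-0.44],-1],[[-23.8,10.3,12.8],[-0.26,-2.9,-0.44],-1],[[-23.2,10,14],[-0.26,-2.9,-0.44],-1],[[-22.5,9.8,15.3],[-0.26,-2.9,-0.44],-1],[[-21.8,9.5,16.4],[-0.26,-2.9,-0.44],-1],[[0,0,0],[0,0,0],-1]]}}

```text
clock: 7.5
tcp_pos: [0.489, -0.218, 0.1979]
eef_rot: [1.979, 1.608, -0.786]
ft_force: [0.8, 0.9, -2.2]
finger_gap: 0.0083
```

Run:
```python
from h import *
p,R,s=look('e','scene')
p1,R1=tool_for_plate(-110,60)
o,pp,RR=rows(p,R,p1,R1,4,-1)
for x in o: print(x)
```

```text
t 7.5 p [ 0.489  -0.218   0.1979] pump [-427.4 -129.6  197.9] stand [ 33.8  26.5 197.9] gap 8.3 F [ 0.8  0.9 -2.2] q [-0.    0.39 -0.28  1.08 -0.74  0.27]
[[-16.0, 7.2, 12.4], [-0.26, -2.14, -0.28], -1]
[[-15.5, 7.1, 13.1], [-0.26, -2.14, -0.28], -1]
[[-15.0, 7.0, 13.6], [-0.26, -2.14, -0.28], -1]
[[-14.6, 6.8, 14.2], [-0.26, -2.14, -0.28], -1]
```

View pics/e_scene.png

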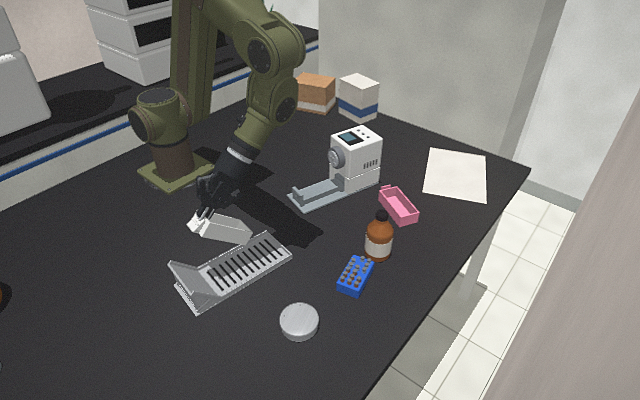

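Emit:
{"op": "jog_arm", "data": {"series": [[[-16,7.2,12.4],[-0.26,-2.14,-0.28],-1],[[-15.5,7.1,13],[-0.26,-2.14,-0.28],-1],[[-15,7,13.6],[-0.26,-2.14,-0.28],-1],[[-14.6,6.8,14.2],[-0.26,-2.14,-0.28],-1],[[0,0,0],[0,0,0],-1],[[0,0,0],[0,0,0],-1]]}}

```text
clock: 8.15
tcp_pos: [0.5019, -0.3004, 0.207]
eef_rot: [1.848, 1.547, -0.897]
ft_force: [-0.3, -0.8, -0.5]
finger_gap: 0.007
```

Run:
```python
from h import *
p,R,s=look('f','scene','side','wrist')
p1,R1=tool_for_plate(-110,60)
o,pp,RR=rows(p,R,p1,R1,1,-1)
for x in o: print(x)
crop('pics/f_scene.png','pics/f1.png',150,150,160,170,4)
crop('pics/f_side.png','pics/f2.png',310,60,120,130,5)
```

```text
t 8.15 p [ 0.5019 -0.3004  0.207 ] pump [-502.3 -166.3  207. ] stand [-45.1  -0.5 207. ] gap 7.0 F [-0.3 -0.8 -0.5] q [-0.1   0.42 -0.31  0.95 -0.9   0.13]
[[-0.5, -0.5, 2.8], [0.15, -0.13, -0.01], -1]
```

View pics/f1.png

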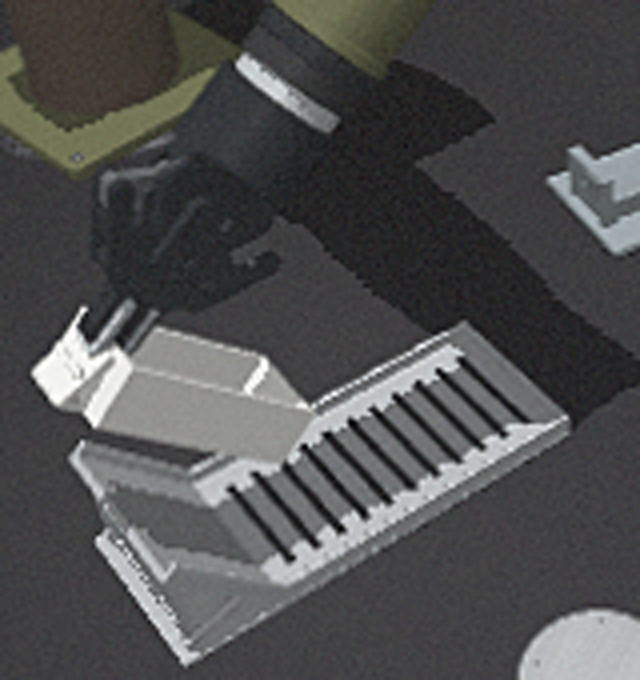

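View pics/f_wrist.png

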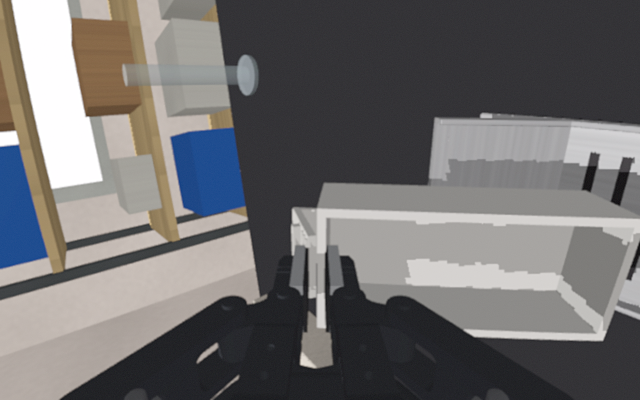

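Run:
```python
from h import *
crop("pics/f_wrist.png","pics/f3.png",520,170,120,180,3.3)
crop("pics/f_wrist.png","pics/f4.png",280,170,80,70,8)
```

```text
(no output)
```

View pics/f3.png

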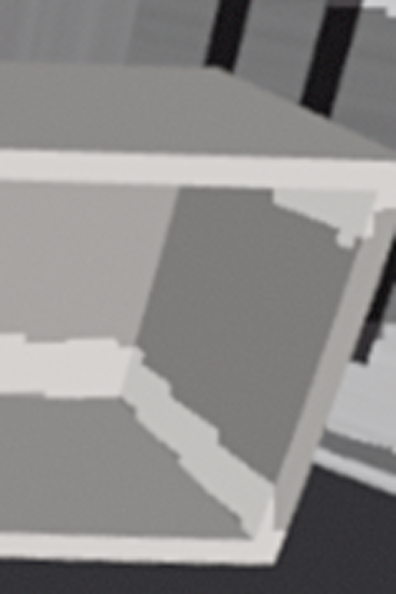

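View pics/f4.png

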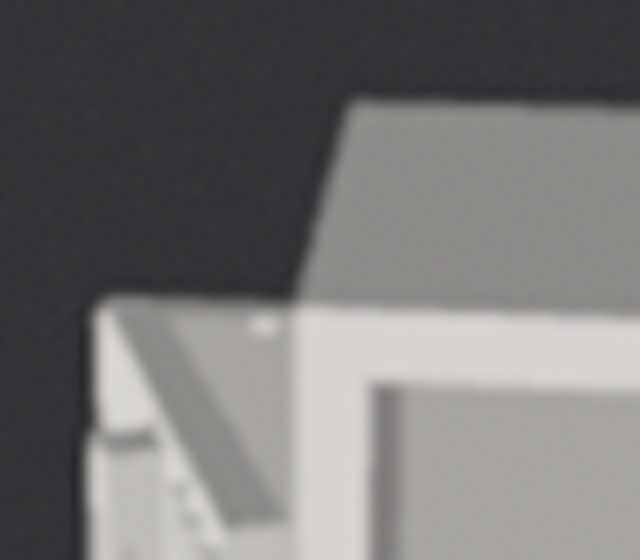

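View pics/f2.png

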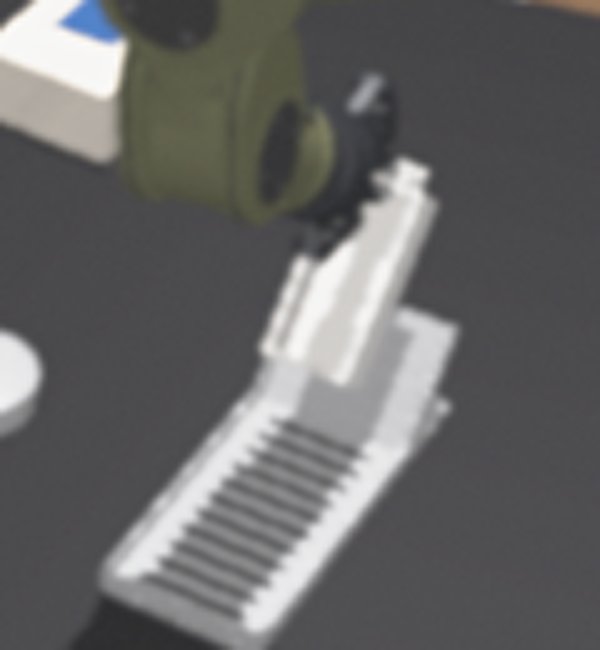

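Run:
```python
from h import *
Z=np.load('f.npz')
obs=[((70,-32,40),(602.9,340.2)),((70,32,0),(586.3,190.2)),((66,-28,4),(556.6,289.9)),((-70,32,40),(316.9,207.5)),((-70,32,0),(323.4,182.1)),((-66,28,40),(325.9,217.4)),((66,28,40),(633.8,227.2))]
v,res=fittray(Z,obs); print(v[:3].round(1),np.degrees(v[3:]).round(2),res.round(1).tolist())
RF=Ro.from_matrix(rz(ST[2])); RP=RF*Ro.from_euler('y',50,degrees=True)
Rt=Ro.from_matrix(Z['R'])*Ro.from_rotvec(v[3:])*Ro.from_matrix(np.diag([1.,-1,-1]))
pt=Z['p']+Z['R']@v[:3]/1000
print('tray in plate',RP.inv().apply(pt-pw([0,0,10],ST))*1000,np.degrees((RP.inv()*Rt).as_rotvec()))
```

```text
[72.9 -0.3 22.4] [ 0.01  6.16 -0.14] [[-0.3, -0.2], [-0.3, -0.2], [-0.3, 0.4], [-0.3, 0.5], [0.8, 0.3], [-0.2, -0.6], [0.6, -0.1]]
tray in plate [-107.8143909    -0.28554361   67.36369232] [ 1.68920177e-03 -4.31215023e+00  1.67338147e-02]
```

```bash
cat >> h.py <<'E'
TT2=(np.array([72.9,-.3,22.4])/1000, Ro.from_rotvec(np.radians([0,6.16,-.14]))*Ro.from_matrix(np.diag([1.,-1,-1])))
E
python3 - <<'E'
from h import *
p,R,s=cur()
p1,R1=tool_for_plate(-105,25,TT2)
o,p,R=rows(p,R,p1,R1,6,-1)
for x in o: print(x)
p1,R1=tool_for_plate(-100,5,TT2)
o,p,R=rows(p,R,p1,R1,4,-1)
for x in o: print(x)
E
```

```text
[[1.1, -0.2, 6.2], [0.01, -0.71, -0.0], -1]
[[1.1, -0.1, 6.3], [0.01, -0.71, -0.0], -1]
[[1.3, -0.2, 6.2], [0.01, -0.71, -0.0], -1]
[[1.3, -0.2, 6.2], [0.01, -0.71, -0.0], -1]
[[1.4, -0.1, 6.1], [0.01, -0.71, -0.0], -1]
[[1.5, -0.2, 6.2], [0.01, -0.71, -0.0], -1]
[[1.8, -0.0, 4.8], [0.01, -0.0, -0.0], -1]
[[1.7, -0.0, 4.9], [0.01, -0.0, -0.0], -1]
[[1.8, -0.0, 4.8], [0.01, -0.0, -0.0], -1]
[[1.8, -0.0, 4.8], [0.01, -0.0, -0.0], -1]
```

Emit:
{"op": "jog_arm", "data": {"series": [[[1.1,-0.2,6.2],[0,-0.71,0],-1],[[1.1,-0.2,6.2],[0,-0.71,0],-1],[[1.3,-0.2,6.2],[0,-0.71,0],-1],[[1.3,-0.2,6.2],[0,-0.71,0],-1],[[1.4,-0.1,6.2],[0,-0.71,0],-1],[[1.5,-0.1,6.2],[0,-0.71,0],-1],[[1.8,0,4.8],[0,0,0],-1],[[1.8,0,4.8],[0,0,0],-1],[[1.8,0,4.8],[0,0,0],-1],[[1.8,0,4.8],[0,0,0],-1],[[0,0,0],[0,0,0],-1],[[0,0,0],[0,0,0],-1]]}}

```text
clock: 9.5
tcp_pos: [0.4949, -0.3379, 0.163]
eef_rot: [1.793, 1.499, -0.955]
ft_force: [-0.4, -0.8, -0.9]
finger_gap: 0.0075
```

Run:
```python
from h import *
p,R,s=look('g','scene','side','wrist')
p1,R1=tool_for_plate(-100,5,TT2)
print(rows(p,R,p1,R1,1,-1)[0])
p1,R1=tool_for_plate(-69,1,TT2)
print(rows(p,R,p1,R1,1,-1)[0])
crop('pics/g_scene.png','pics/g1.png',150,150,160,170,4)
crop('pics/g_side.png','pics/g2.png',310,60,120,130,5)
```

```text
t 9.5 p [ 0.4949 -0.3379  0.163 ] pump [-540.2 -170.7  163. ] stand [-8.33e+01 -1.00e-01  1.63e+02] gap 7.5 F [-0.4 -0.8 -0.9] q [-0.14  0.48 -0.41  0.74 -0.98  0.07]
[[[0.6, 0.0, -0.7], [0.03, 0.05, -0.06], -1]]
[[[31.8, -0.1, -0.0], [0.03, 0.05, -0.06], -1]]
```

View pics/g1.png

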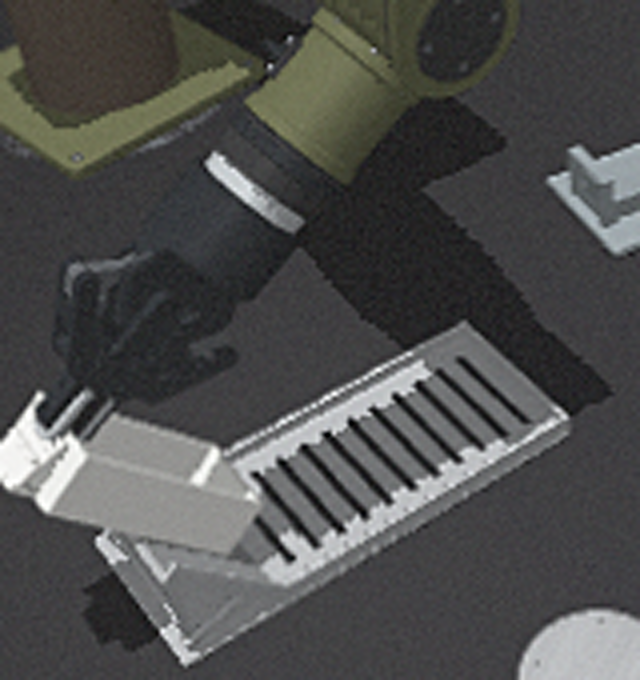

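View pics/g2.png

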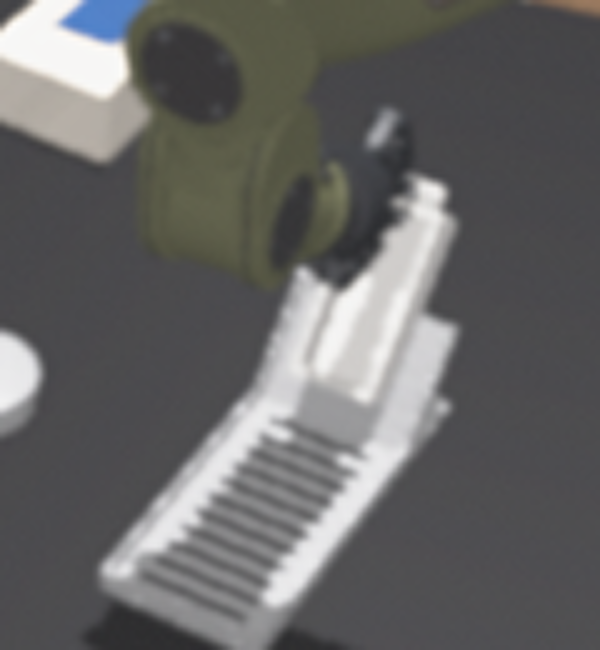

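View pics/g_wrist.png

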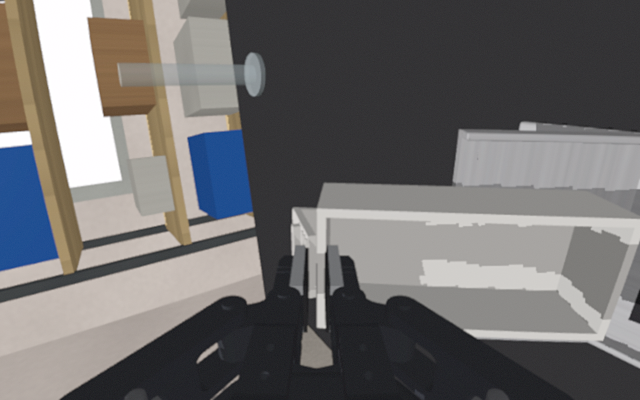

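Emit:
{"op": "jog_arm", "data": {"series": [[[0.2,0,2],[0,0,0],-1],[[0.2,0,2],[0,0,0],-1],[[0,0,0],[0,0,0],-1]]}}

```text
clock: 9.95
tcp_pos: [0.4945, -0.341, 0.1603]
eef_rot: [1.793, 1.499, -0.954]
ft_force: [1.1, 0.4, -2.2]
finger_gap: 0.007
```

Emit:
{"op": "jog_arm", "data": {"series": [[[4,0,-0.4],[0,0,0],-1],[[4,0,-0.4],[0,0,0],-1],[[4,0,-0.4],[0,0,0],-1],[[4,0,-0.4],[0,0,0],-1],[[4,0,-0.4],[0,0,0],-1],[[0,0,0],[0,0,0],-1]]}}

```text
clock: 10.55
tcp_pos: [0.4968, -0.3277, 0.1441]
eef_rot: [1.793, 1.501, -0.955]
ft_force: [0.3, 0.7, -1.9]
finger_gap: 0.007
```

Run:
```python
from h import *
p,R,s=look('i','scene','side','wrist')
p1,R1=tool_for_plate(-70,0,TT2)
print(rows(p,R,p1,R1,1,-1)[0])
crop('pics/i_scene.png','pics/i1.png',150,150,160,170,4)
crop('pics/i_side.png','pics/i2.png',310,60,120,130,5)
```

```text
t 10.55 p [ 0.4968 -0.3277  0.1441] pump [-529.9 -169.6  144.1] stand [-72.9  -0.3 144.1] gap 7.0 F [ 0.3  0.7 -1.9] q [-0.12  0.51 -0.42  0.73 -0.98  0.1 ]
[[[9.5, -0.2, -0.8], [0.05, 0.01, 0.01], -1]]
```

View pics/i1.png

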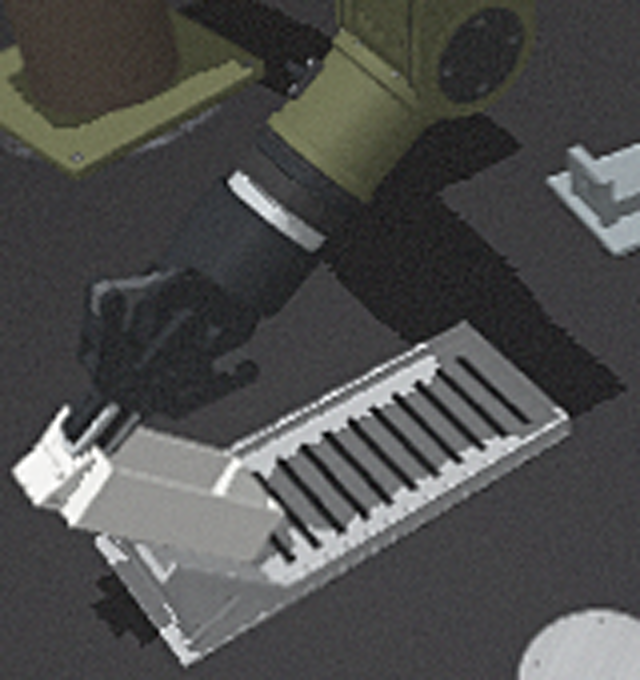

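View pics/i2.png

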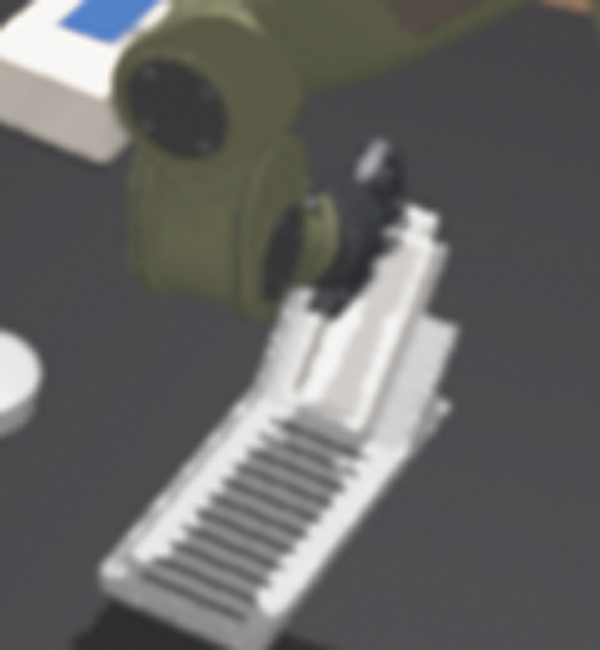

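View pics/i_wrist.png

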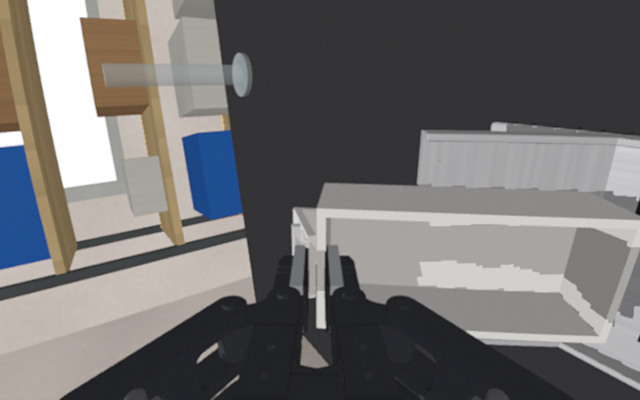

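Emit:
{"op": "jog_arm", "data": {"series": [[[3,0,0.5],[0,0,0],-1],[[3,0,0.5],[0,0,0],-1],[[2,0,0.5],[0,0,0],-1],[[0,0,0],[0,0,0],-1],[[0,0,0],[0,0,0],-1]]}}

```text
clock: 11.2
tcp_pos: [0.4981, -0.3255, 0.1389]
eef_rot: [1.791, 1.497, -0.954]
ft_force: [-0.5, 3.3, 6.5]
finger_gap: 0.0074
```

Emit:
{"op": "jog_arm", "data": {"series": [[[1,0,0.5],[0,0,0],-1],[[1,0,0.5],[0,0,0],-1],[[0,0,0],[0,0,0],-1]]}}

```text
clock: 11.5
tcp_pos: [0.4984, -0.3257, 0.1379]
eef_rot: [1.789, 1.495, -0.955]
ft_force: [-1.0, 3.3, 10.7]
finger_gap: 0.0074
```

Run:
```python
from h import *
p,R,s=look('j','scene','side')
p1,R1=tool_for_plate(-70,0,TT2)
print(rows(p,R,p1,R1,1,-1)[0])
crop('pics/j_scene.png','pics/j1.png',150,220,120,110,6)
crop('pics/j_side.png','pics/j2.png',340,80,90,100,6)
```

```text
t 11.5 p [ 0.4984 -0.3257  0.1379] pump [-527.5 -170.5  137.9] stand [-70.6  -1.4 137.9] gap 7.4 F [-1.   3.3 10.7] q [-0.11  0.52 -0.42  0.72 -0.98  0.11]
[[[3.1, -1.3, -2.3], [0.18, 0.34, -0.16], -1]]
```

View pics/j1.png

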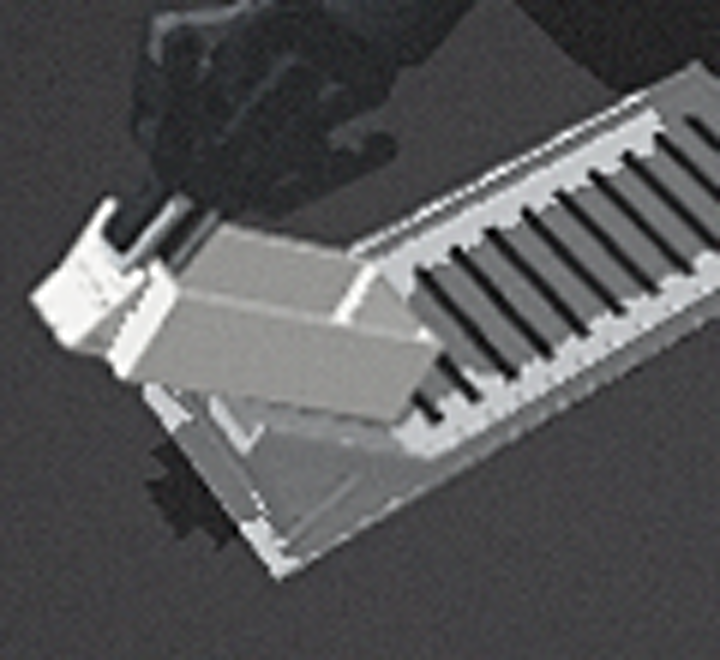

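View pics/j2.png

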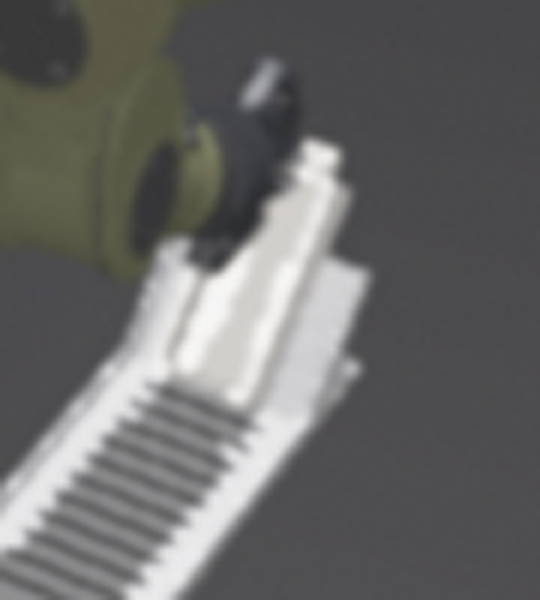

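Emit:
{"op": "jog_arm", "data": {"series": [[[-1,0,-1],[0,0,0],-1],[[0,0,0],[0,0,0],-0.6],[[0,0,0],[0,0,0],-0.3],[[0,0,0],[0,0,0],0],[[0,0,0],[0,0,0],0.3],[[0,0,0],[0,0,0],0.3],[[0,0,0],[0,0,0],0.3]]}}

```text
clock: 12.3
tcp_pos: [0.4972, -0.3246, 0.1363]
eef_rot: [1.793, 1.5, -0.955]
ft_force: [0.3, -0.2, -0.4]
finger_gap: 0.0556
```

Run:
```python
from h import *
p,R,s=look('k','scene','wrist')
crop('pics/k_scene.png','pics/k1.png',150,220,120,110,6)
```

```text
t 12.3 p [ 0.4972 -0.3246  0.1363] pump [-526.8 -169.   136.3] stand [-6.980e+01 -1.000e-01  1.363e+02] gap 55.6 F [ 0.3 -0.2 -0.4] q [-0.11  0.52 -0.42  0.72 -0.98  0.11]
```

View pics/k1.png

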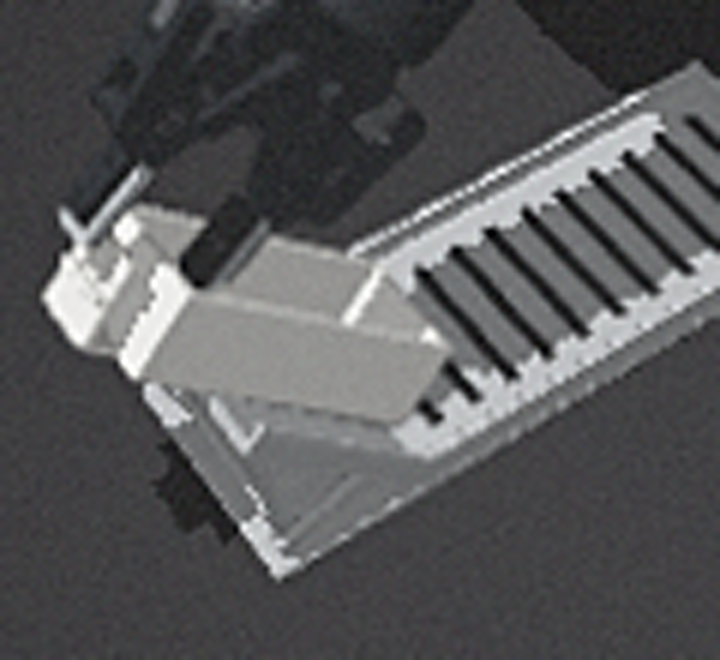

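View pics/k_wrist.png

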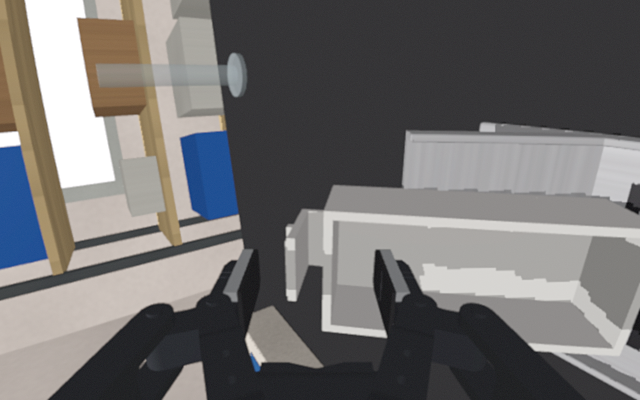

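The tray now leans on the plate, released, with the tab uppermost (scene ≈(163,262)). I retract and plan the push from behind.

```bash
cat >> h.py <<'E'
def pushpose(xp,zp,lean=40.):
    RP=Ro.from_matrix(rz(ST[2]))*Ro.from_euler('y',50,degrees=True)
    pt=pw([0,0,10],ST)+RP.apply(np.array([xp,0,zp])/1000)
    RL=Ro.from_matrix(rz(ST[2]))*Ro.from_euler('y',90-lean,degrees=True)
    m=np.array([[0,0,1],[1,0,0],[0,1,0]]).T  # cols: tool x=plate y, tool y=plate z, tool z=plate x
    M=np.column_stack([[0,1,0],[0,0,1],[1,0,0]])
    return pt,RL*Ro.from_matrix(M)
E
python3 - <<'E'
from h import *
p,R,s=cur()
p=p+R.apply([0,0,-.09])
p1=pw([-20,0,290],ST); R1=tool(ST,0)
o,p,R=rows(p,R,p1,R1,7,-1)
for x in o: print(x)
print('B')
p1=pw([-160,0,260],ST); _,R1=pushpose(0,0,15)
o,p,R=rows(p,R,p1,R1,12,-1)
for x in o: print(x)
print('C')
p1,R1=pushpose(-115,-70,40)
o,p,R=rows(p,R,p1,R1,8,-1)
for x in o: print(x)
E
```

```text
[[-14.3, 0.0, -5.3], [0.02, 8.03, -0.02], -1]
[[-13.4, 0.1, -7.2], [0.02, 8.03, -0.02], -1]
[[-12.3, -0.0, -9.0], [0.02, 8.03, -0.02], -1]
[[-10.9, -0.0, -10.6], [0.02, 8.03, -0.02], -1]
[[-9.3, -0.0, -12.0], [0.02, 8.03, -0.02], -1]
[[-7.5, -0.0, -13.3], [0.02, 8.03, -0.02], -1]
[[-5.6, -0.1, -14.1], [0.02, 8.03, -0.02], -1]
B
[[-11.7, 0.0, 2.5], [-0.98, 0.98, -7.46], -1]
[[-11.6, -1.5, 2.3], [-0.98, 0.98, -7.46], -1]
[[-11.3, -3.1, 2.0], [-0.98, 0.98, -7.46], -1]
[[-10.9, -4.6, 1.8], [-0.98, 0.98, -7.46], -1]
[[-10.2, -5.9, 1.5], [-0.98, 0.98, -7.46], -1]
[[-9.4, -7.3, 1.3], [-0.98, 0.98, -7.46], -1]
[[-8.4, -8.5, 0.9], [-0.98, 0.98, -7.46], -1]
[[-7.2, -9.4, 0.7], [-0.98, 0.98, -7.46], -1]
[[-5.9, -10.4, 0.4], [-0.98, 0.98, -7.46], -1]
[[-4.6, -11.0, 0.1], [-0.98, 0.98, -7.46], -1]
[[-3.1, -11.5, -0.1], [-0.98, 0.98, -7.46], -1]
[[-1.5, -11.8, -0.4], [-0.98, 0.98, -7.46], -1]
C
[[-0.0, -2.8, 26.0], [-3.13, -0.0, 0.01], -1]
[[-0.0, -4.2, 25.9], [-3.13, -0.0, 0.01], -1]
[[-0.0, -5.6, 25.5], [-3.13, -0.0, 0.01], -1]
[[-0.0, -6.9, 25.3], [-3.13, -0.0, 0.01], -1]
[[-0.1, -8.4, 24.8], [-3.13, -0.0, 0.01], -1]
[[0.0, -9.7, 24.3], [-3.13, -0.0, 0.01], -1]
[[0.0, -11.0, 23.7], [-3.13, -0.0, 0.01], -1]
[[0.0, -12.3, 23.2], [-3.13, -0.0, 0.01], -1]
```

Emit:
{"op": "jog_arm", "data": {"series": [[[0,0,-10],[0,0,0],0.3],[[0,0,-20],[0,0,0],0.3],[[0,0,-30],[0,0,0],0.3],[[0,0,-30],[0,0,0],0.3],[[-14.3,0,-5.3],[0,8.03,0],-1],[[-13.4,0,-7.2],[0,8.03,0],-1],[[-12.3,0,-9],[0,8.03,0],-1],[[-10.9,0,-10.6],[0,8.03,0],-1],[[-9.3,0,-12],[0,8.03,0],-1],[[-7.5,0,-13.3],[0,8.03,0],-1],[[-5.6,0,-14.1],[0,8.03,0],-1]]}}

```text
clock: 13.5
tcp_pos: [0.5058, -0.2756, 0.2925]
eef_rot: [2.406, 2.016, 0.012]
ft_force: [-0.7, -0.2, -0.4]
finger_gap: -0.0002
```

Emit:
{"op": "jog_arm", "data": {"series": [[[-11.7,0,2.5],[-0.98,0.98,-7.46],-1],[[-11.6,-1.5,2.3],[-0.98,0.98,-7.46],-1],[[-11.3,-3.1,2],[-0.98,0.98,-7.46],-1],[[-10.9,-4.6,1.8],[-0.98,0.98,-7.46],-1],[[-10.2,-5.9,1.5],[-0.98,0.98,-7.46],-1],[[-9.4,-7.3,1.3],[-0.98,0.98,-7.46],-1],[[-8.4,-8.5,0.9],[-0.98,0.98,-7.46],-1],[[-7.2,-9.4,0.7],[-0.98,0.98,-7.46],-1],[[-5.9,-10.4,0.4],[-0.98,0.98,-7.46],-1],[[-4.6,-11,0.1],[-0.98,0.98,-7.46],-1],[[-3.1,-11.5,0],[-0.98,0.98,-7.46],-1],[[-1.5,-11.8,0],[-0.98,0.98,-7.46],-1]]}}

```text
clock: 14.7
tcp_pos: [0.4809, -0.4138, 0.2594]
eef_rot: [0.261, 3.078, 0.405]
ft_force: [0.6, -0.2, -0.1]
finger_gap: -0.0002
```

Run:
```python
from h import *
p,R,s=look('l','scene','side')
p1,R1=pushpose(-115,-70,40)
o,p,R=rows(p,R,p1,R1,9,-1)
for x in o: print(x)
crop('pics/l_scene.png','pics/l1.png',130,160,180,150,4.4)
```

```text
t 14.7 p [ 0.4809 -0.4138  0.2594] pump [-616.9 -179.9  259.4] stand [-160.5    0.4  259.4] gap -0.2 F [ 0.6 -0.2 -0.1] q [-0.82  0.57  0.4   1.56  0.21 -2.23]
[[0.0, -2.4, 23.1], [-2.78, 0.01, 0.04], -1]
[[0.0, -3.5, 22.9], [-2.78, 0.01, 0.04], -1]
[[0.0, -4.6, 22.8], [-2.78, 0.01, 0.04], -1]
[[0.0, -5.8, 22.5], [-2.78, 0.01, 0.04], -1]
[[0.0, -6.8, 22.1], [-2.78, 0.01, 0.04], -1]
[[-0.0, -7.9, 21.9], [-2.78, 0.01, 0.04], -1]
[[-0.0, -8.9, 21.4], [-2.78, 0.01, 0.04], -1]
[[-0.1, -9.9, 21.0], [-2.78, 0.01, 0.04], -1]
[[-0.0, -11.0, 20.4], [-2.78, 0.01, 0.04], -1]
```

View pics/l1.png

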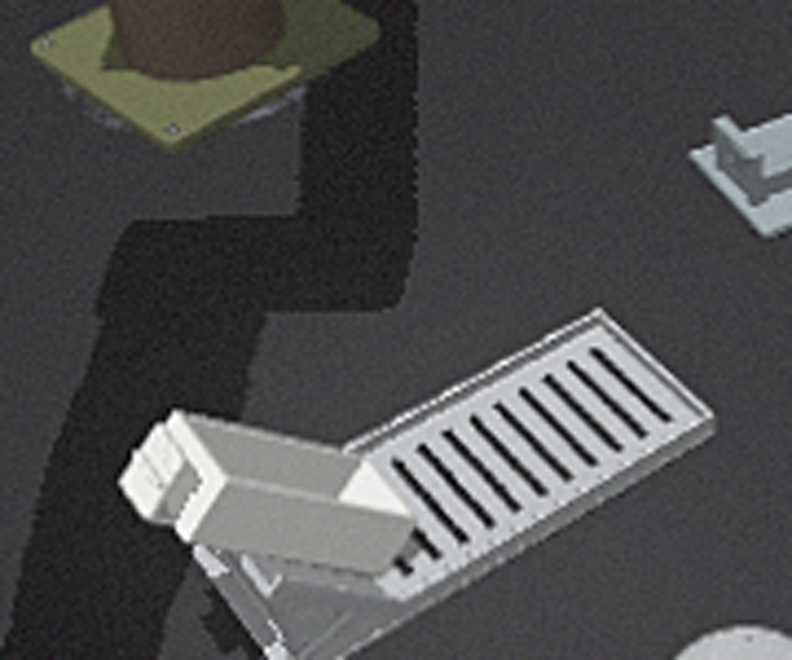

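View pics/l_side.png

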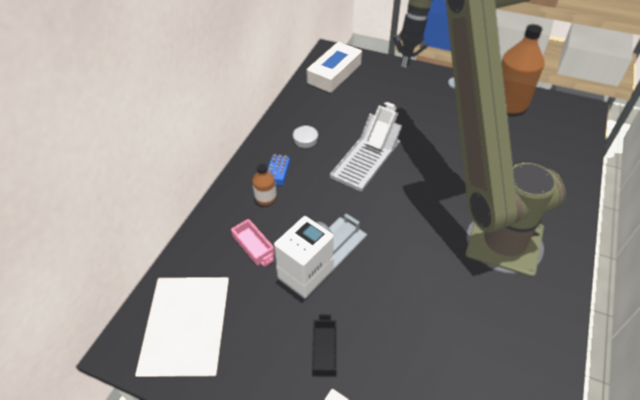

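Run:
```python
from h import *
obs=[((70,-32,0),(216.8,291.1)),((70,-32,40),(224.8,278.9)),((70,32,40),(212.3,264.5)),((-70,32,40),(169.1,253.2)),((-70,-32,40),(180.5,270.)),((-70,-32,0),(171.5,283))]
RF=Ro.from_matrix(rz(ST[2]));RP=RF*Ro.from_euler('y',50,degrees=True)
def f(v):
    out=[]
    for m,uv in obs:
        X=pw([0,0,10],ST)+RP.apply((Ro.from_rotvec([0,v[3],v[4]]).apply(m)+[v[0],v[1],v[2]])/1000)
        out.append(proj('scene',X)[0]-np.array(uv)+.4)
    return np.concatenate(out)
s=least_squares(f,[-70,0,0,0,0]);print(s.x[:3].round(1),np.degrees(s.x[3:]).round(1),s.fun.round(1))
```

```text
[-63.6   1.2  -0.5] [-2.4 -0.9] [-0.5  0.2 -0.1 -0.2  0.5 -0.3  0.1  0.3  0.2 -0.6 -0.1  0.5]
```

Emit:
{"op": "jog_arm", "data": {"series": [[[0,-2.4,23],[-2.78,0,0],-1],[[0,-3.5,23],[-2.78,0,0],-1],[[0,-4.6,22.8],[-2.78,0,0],-1],[[0,-5.8,22.5],[-2.78,0,0],-1],[[0,-6.8,22],[-2.78,0,0],-1],[[0,-8,22],[-2.78,0,0],-1],[[0,-9,21.4],[-2.78,0,0],-1],[[0,-10,21],[-2.78,0,0],-1],[[0,-11,20.4],[-2.78,0,0],-1],[[0,0,0],[0,0,0],-1]]}}

```text
clock: 15.8
tcp_pos: [0.4858, -0.3794, 0.0489]
eef_rot: [0.258, 2.887, 1.059]
ft_force: [-0.8, 0.2, -0.1]
finger_gap: -0.0002
```

Run:
```python
from h import *
p,R,s=look('m','scene','wrist')
for z in (-30,-14):
    p1,R1=pushpose(-115,z,40)
    o,p,R=rows(p,R,p1,R1,1,-1); print(o)
crop('pics/m_scene.png','pics/m1.png',100,160,180,150,4.4)
```

```text
t 15.8 p [ 0.4858 -0.3794  0.0489] pump [-582.6 -174.3   48.9] stand [-125.8    1.6   48.9] gap -0.2 F [-0.8  0.2 -0.1] q [-0.91  0.9   0.3   1.48  0.5  -2.44]
[[[-1.4, 41.4, -4.2], [0.27, -0.15, -0.25], -1]]
[[[-0.0, 16.0, 0.0], [-0.0, -0.0, 0.0], -1]]
```

View pics/m1.png

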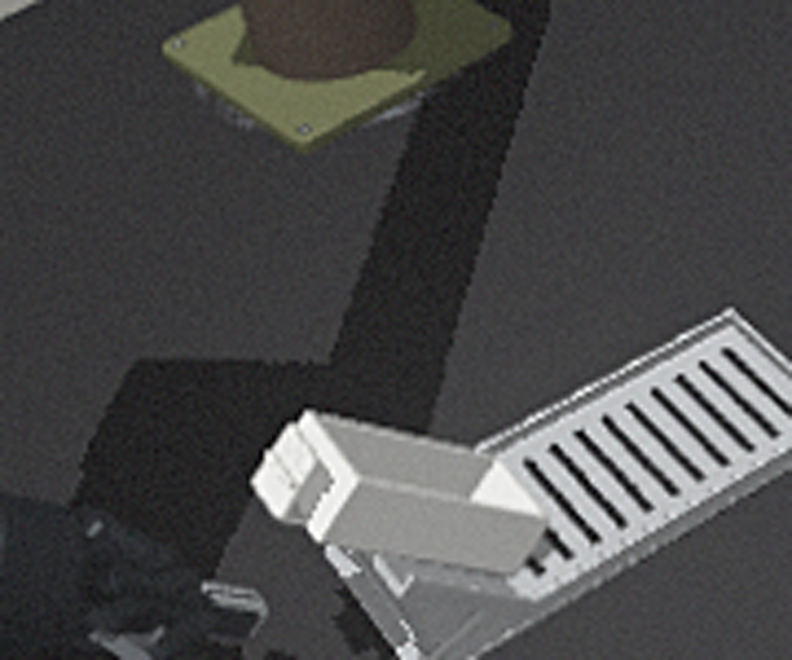

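View pics/m_wrist.png

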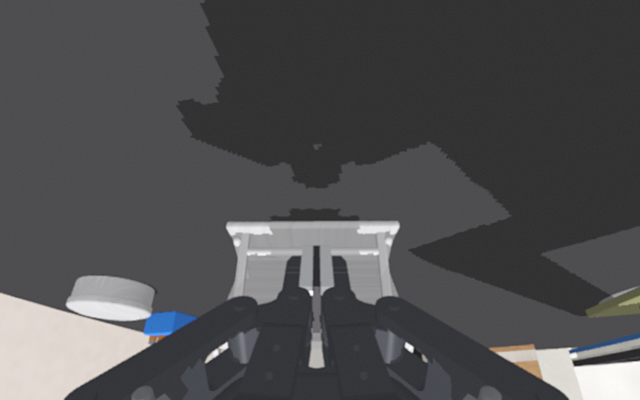

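Emit:
{"op": "jog_arm", "data": {"series": [[[-1,14,-2],[0,0,0],-1],[[0,14,-2],[0,0,0],-1],[[0,12,0],[0,0,0],-1],[[0,5,0],[0,0,0],-1],[[0,0,0],[0,0,0],-1]]}}

```text
clock: 16.4
tcp_pos: [0.4948, -0.3494, 0.0871]
eef_rot: [0.248, 2.884, 1.046]
ft_force: [-0.6, -1.1, 0.4]
finger_gap: 0.0001
```

Emit:
{"op": "jog_arm", "data": {"series": [[[0,3,0],[0,0,0],-1],[[0,3,0],[0,0,0],-1],[[0,0,0],[0,0,0],-1]]}}

```text
clock: 16.7
tcp_pos: [0.4949, -0.3453, 0.089]
eef_rot: [0.251, 2.884, 1.05]
ft_force: [-0.4, 0.2, 1.0]
finger_gap: -0.0002
```

Run:
```python
from h import *
p,R,s=look('n','scene','side')
RP=Ro.from_matrix(rz(ST[2]))*Ro.from_euler('y',50,degrees=True)
print('plate',RP.inv().apply(p-pw([0,0,10],ST))*1000)
crop('pics/n_scene.png','pics/n1.png',100,200,150,120,5)
crop('pics/n_side.png','pics/n2.png',340,50,110,110,5)
```

```text
t 16.7 p [ 0.4949 -0.3453  0.089 ] pump [-547.3 -172.9   89. ] stand [-90.6  -1.4  89. ] gap -0.2 F [-0.4  0.2  1. ] q [-0.87  0.82  0.24  1.48  0.52 -2.4 ]
plate [-118.7603208    -1.38306293  -18.63692544]
```

View pics/n1.png

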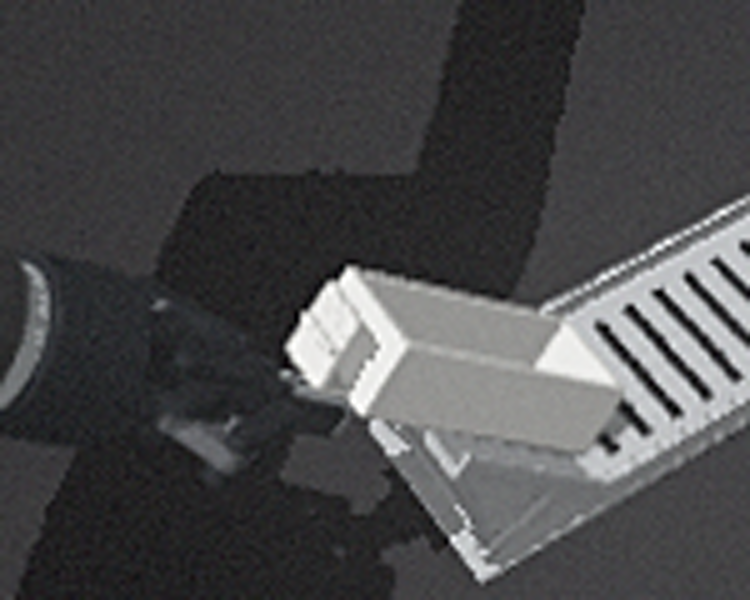

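View pics/n2.png

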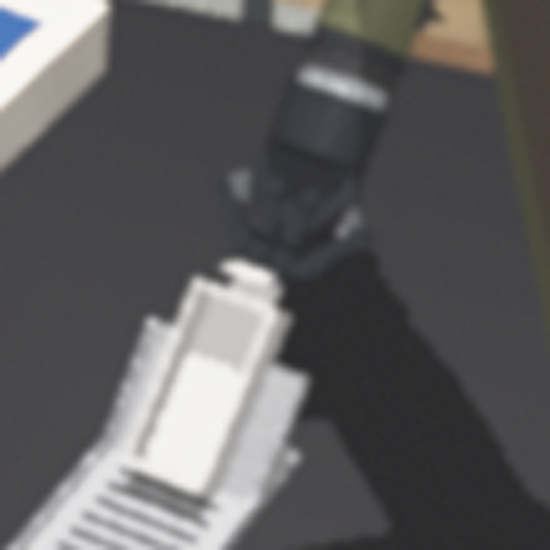

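Emit:
{"op": "jog_arm", "data": {"series": [[[0,3,0],[0,0,0],-1],[[0,3,0],[0,0,0],-1],[[0,4.2,-0.6],[2,0,0],-1],[[0,4.2,-0.6],[2,0,0],-1],[[0,4.2,-0.6],[2,0,0],-1],[[0,4.2,-0.6],[2,0,0],-1],[[0,0,0],[0,0,0],-1]]}}

```text
clock: 17.5
tcp_pos: [0.4984, -0.3283, 0.1065]
eef_rot: [0.255, 2.96, 0.846]
ft_force: [-0.5, -0.9, 0.7]
finger_gap: 0.0001
```

Run:
```python
from h import *
p,R,s=look('o','scene','side')
crop('pics/o_scene.png','pics/o1.png',100,200,150,120,5)
crop('pics/o_side.png','pics/o2.png',340,50,110,110,5)
```

```text
t 17.5 p [ 0.4984 -0.3283  0.1065] pump [-530.  -171.2  106.5] stand [-73.3  -1.9 106.5] gap 0.1 F [-0.5 -0.9  0.7] q [-0.81  0.7   0.13  1.35  0.44 -2.29]
```

View pics/o1.png

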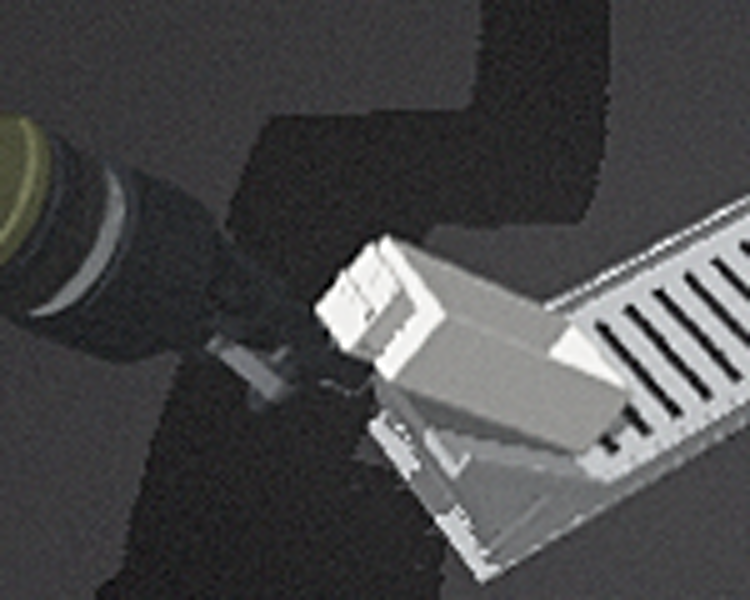

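View pics/o2.png

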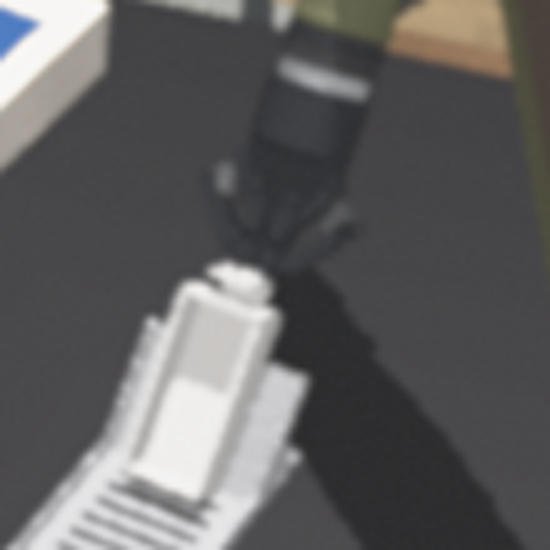

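The tray is tipping about its lower edge, which has stayed in place (scene ≈(218,291)). I carry on.

Emit:
{"op": "jog_arm", "data": {"series": [[[0,4.2,-0.6],[2,0,0],-1],[[0,4.2,-0.6],[2,0,0],-1],[[0,4.2,-0.6],[2,0,0],-1],[[0,4.2,-0.6],[2,0,0],-1],[[0,4.2,-0.6],[2,0,0],-1],[[0,4.2,-0.6],[2,0,0],-1],[[0,4.2,-0.6],[2,0,0],-1],[[0,4.2,-0.6],[2,0,0],-1],[[0,4.2,-0.6],[2,0,0],-1],[[0,4.2,-0.6],[2,0,0],-1],[[0,0,0],[0,0,0],-1]]}}

```text
clock: 18.7
tcp_pos: [0.5043, -0.2921, 0.1275]
eef_rot: [0.267, 3.091, 0.323]
ft_force: [0.0, -0.2, 0.7]
finger_gap: 0.0001
```

Run:
```python
from h import *
p,R,s=look('q','scene','side')
print('tool z in stand',rz(ST[2]).T@R.apply([0,0,1]))
crop('pics/q_scene.png','pics/q1.png',100,180,150,130,5)
crop('pics/q_side.png','pics/q2.png',330,50,110,120,5)
```

```text
t 18.7 p [ 0.5043 -0.2921  0.1275] pump [-493.7 -166.2  127.5] stand [-36.5  -1.4 127.5] gap 0.1 F [ 0.  -0.2  0.7] q [-0.63  0.48 -0.1   1.08  0.19 -2.03]
tool z in stand [ 0.20678519 -0.00365628 -0.97837954]
```

View pics/q1.png

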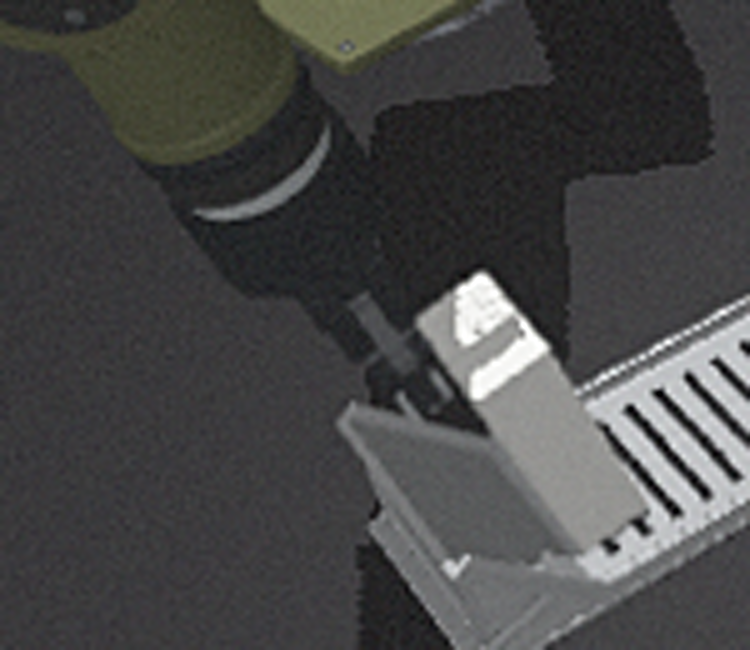

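View pics/q2.png

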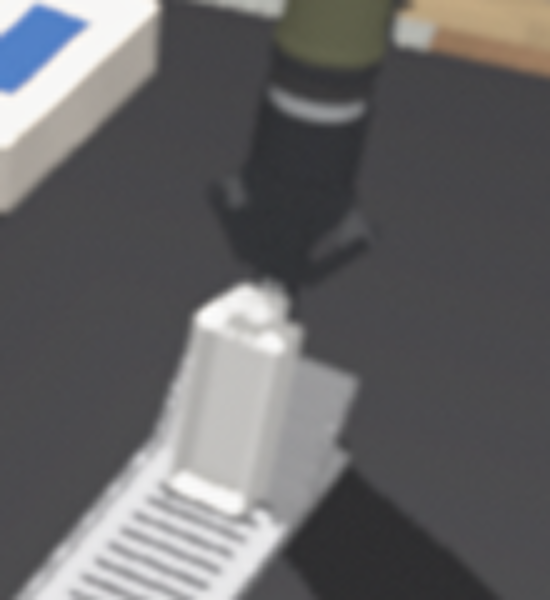

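Emit:
{"op": "jog_arm", "data": {"series": [[[0,4.2,-0.6],[2,0,0],-1],[[0,4.2,-0.6],[2,0,0],-1],[[0,4.2,-0.6],[2,0,0],-1],[[0,4.2,-0.6],[2,0,0],-1],[[0,4.2,0],[2,0,0],-1],[[0,4,0],[2,0,0],-1],[[0,0,0],[0,0,0],-1]]}}

```text
clock: 19.5
tcp_pos: [0.5083, -0.2683, 0.1322]
eef_rot: [0.272, 3.127, -0.001]
ft_force: [0.1, -0.1, -0.2]
finger_gap: 0.0002
```

Run:
```python
from h import *
p,R,s=look('r','scene','side')
print('tool z in stand',rz(ST[2]).T@R.apply([0,0,1]))
crop('pics/r_scene.png','pics/r1.png',120,180,150,130,5)
crop('pics/r_side.png','pics/r2.png',330,50,110,120,5)
```

```text
t 19.5 p [ 0.5083 -0.2683  0.1322] pump [-469.7 -162.9  132.2] stand [-12.4  -1.2 132.2] gap 0.2 F [ 0.1 -0.1 -0.2] q [-0.49  0.4  -0.2   0.97  0.   -1.88]
tool z in stand [-3.86616133e-04 -3.19223825e-03 -9.99994830e-01]
```

View pics/r1.png

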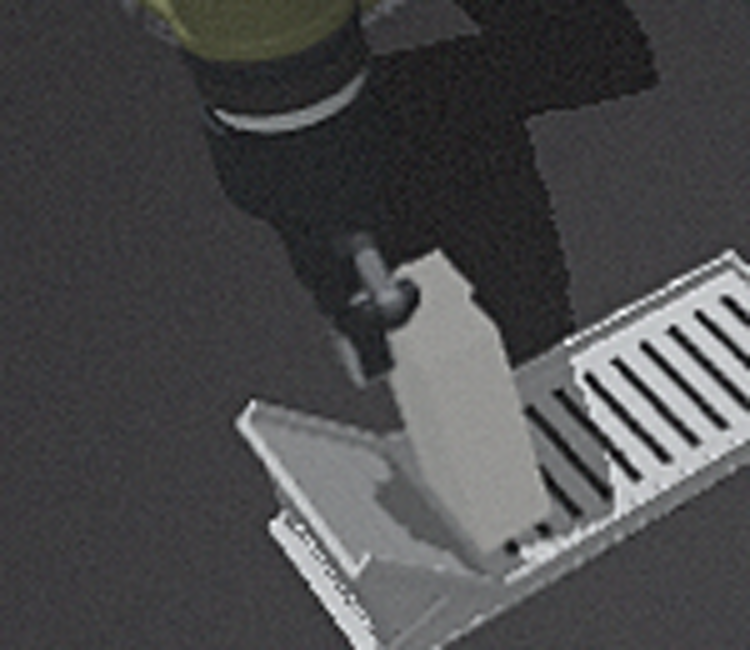

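View pics/r2.png

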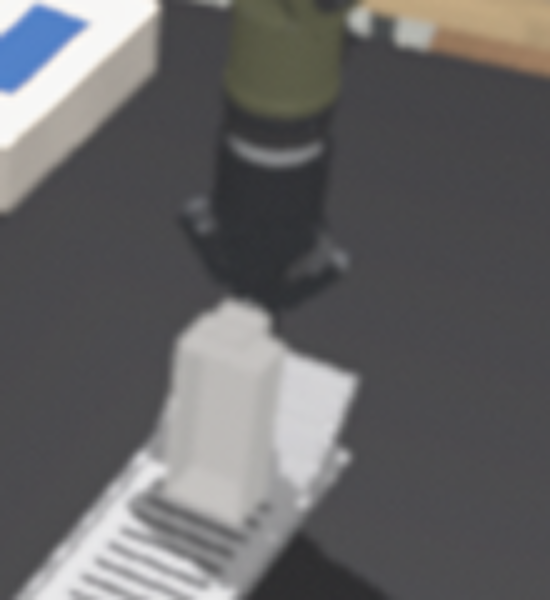

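Emit:
{"op": "jog_arm", "data": {"series": [[[0,4,0],[0,0,0],-1],[[0,4,0],[0,0,0],-1],[[0,4,0],[0,0,0],-1],[[0,4,0],[0,0,0],-1],[[0,4,0],[0,0,0],-1],[[0,4,0],[0,0,0],-1],[[0,4,0],[0,0,0],-1],[[0,4,0],[0,0,0],-1],[[0,0,0],[0,0,0],-1]]}}

```text
clock: 20.5
tcp_pos: [0.5138, -0.2374, 0.1322]
eef_rot: [0.273, 3.127, 0.0]
ft_force: [0.4, -0.2, -0.9]
finger_gap: 0.0
```

Run:
```python
from h import *
p,R,s=look('u','scene','side')
crop('pics/u_scene.png','pics/u1.png',130,180,160,130,4.8)
crop('pics/u_side.png','pics/u2.png',330,50,110,120,5)
```

```text
t 20.5 p [ 0.5138 -0.2374  0.1322] pump [-438.6 -159.   132.2] stand [ 19.   -1.2 132.2] gap 0.0 F [ 0.4 -0.2 -0.9] q [-0.43  0.39 -0.22  0.96  0.   -1.83]
```

View pics/u1.png

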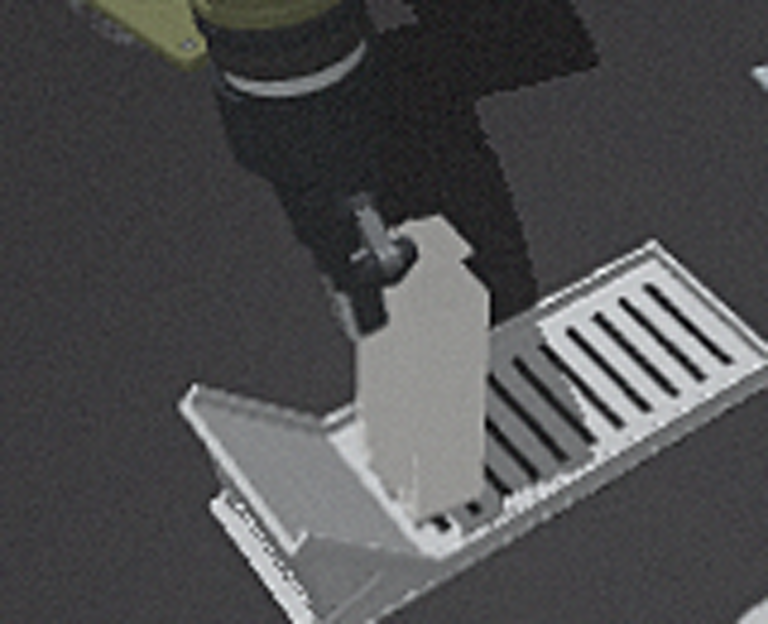

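View pics/u2.png

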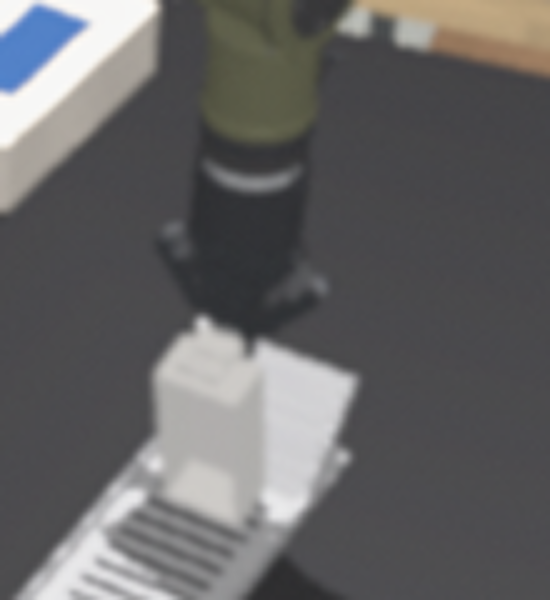

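Emit:
{"op": "jog_arm", "data": {"series": [[[0,3,0],[0,0,0],-1],[[0,3,0],[0,0,0],-1],[[0,3,0],[0,0,0],-1],[[0,3,0],[0,0,0],-1],[[0,3,0],[0,0,0],-1],[[0,0,0],[0,0,0],-1]]}}

```text
clock: 21.2
tcp_pos: [0.5164, -0.2228, 0.1322]
eef_rot: [0.273, 3.126, -0.0]
ft_force: [-0.4, 0.0, 0.2]
finger_gap: 0.0
```

Run:
```python
from h import *
p,R,s=look('v','scene','side')
crop('pics/v_scene.png','pics/v1.png',130,180,160,130,4.8)
crop('pics/v_side.png','pics/v2.png',330,50,110,120,5)
```

```text
t 21.2 p [ 0.5164 -0.2228  0.1322] pump [-423.9 -157.2  132.2] stand [ 33.8  -1.3 132.2] gap 0.0 F [-0.4  0.   0.2] q [-0.41  0.38 -0.23  0.96  0.   -1.8 ]
```

View pics/v1.png

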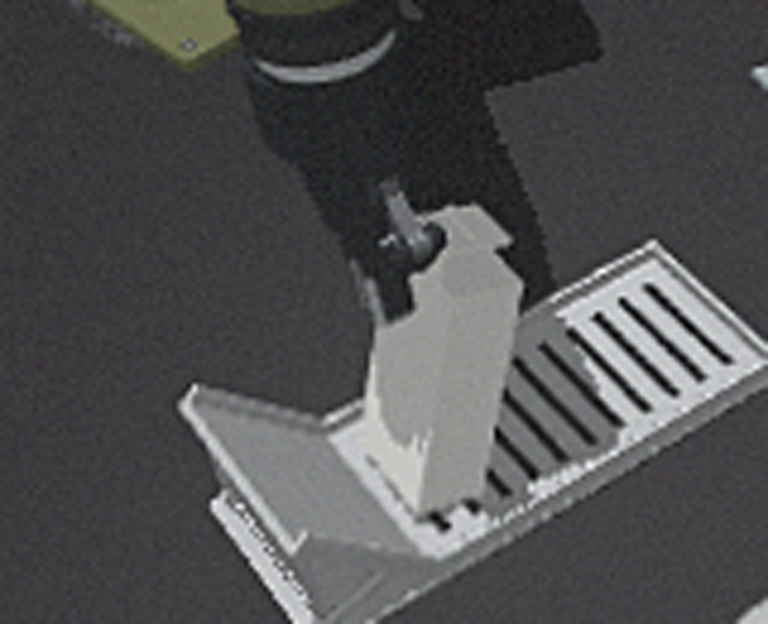

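View pics/v2.png

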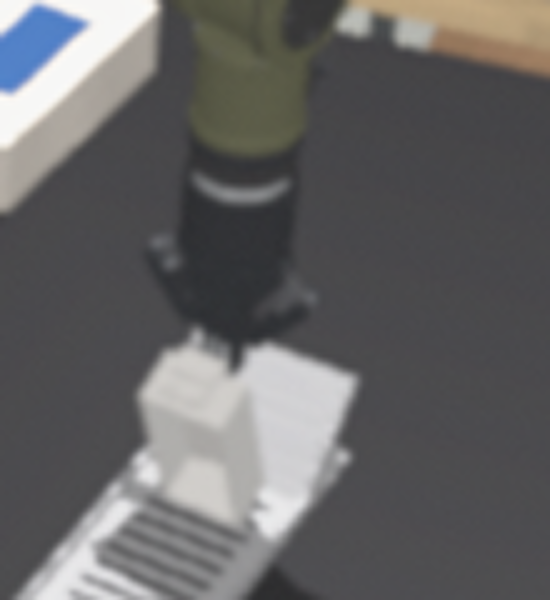

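Tipping well about its front rim edge. I continue slowly until it goes over.

Emit:
{"op": "jog_arm", "data": {"series": [[[0,2,0],[0,0,0],-1],[[0,2,0],[0,0,0],-1],[[0,2,0],[0,0,0],-1],[[0,2,0],[0,0,0],-1],[[0,2,0],[0,0,0],-1],[[0,2,0],[0,0,0],-1],[[0,2,0],[0,0,0],-1],[[0,2,0],[0,0,0],-1],[[0,0,0],[0,0,0],-1],[[0,0,0],[0,0,0],-1]]}}

```text
clock: 22.3
tcp_pos: [0.5192, -0.2075, 0.1322]
eef_rot: [0.274, 3.126, -0.001]
ft_force: [0.6, -0.2, -0.1]
finger_gap: -0.0002
```

Run:
```python
from h import *
p,R,s=look('x','scene','side')
crop('pics/x_scene.png','pics/x1.png',150,180,160,130,4.8)
crop('pics/x_side.png','pics/x2.png',320,60,110,140,5)
```

```text
t 22.3 p [ 0.5192 -0.2075  0.1322] pump [-408.5 -155.3  132.2] stand [ 49.4  -1.3 132.2] gap -0.2 F [ 0.6 -0.2 -0.1] q [-0.38  0.37 -0.24  0.95  0.   -1.78]
```

View pics/x1.png

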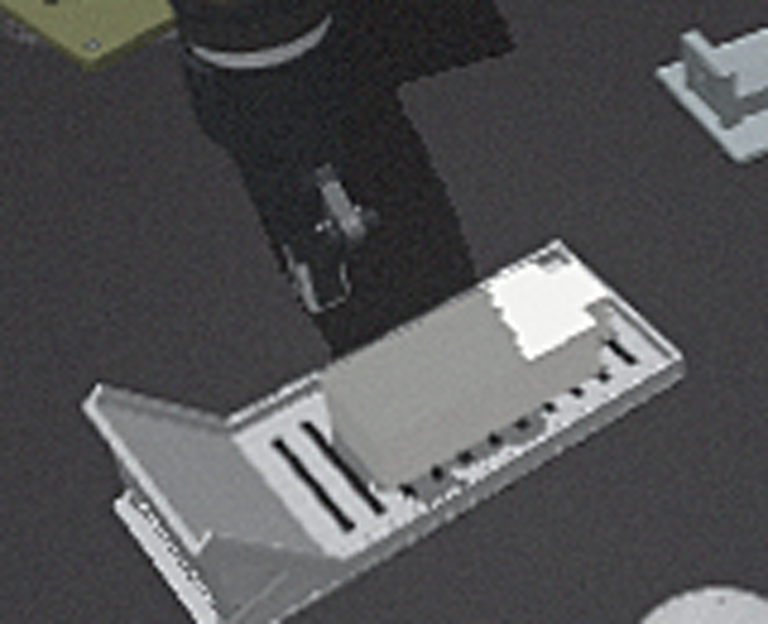

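View pics/x2.png

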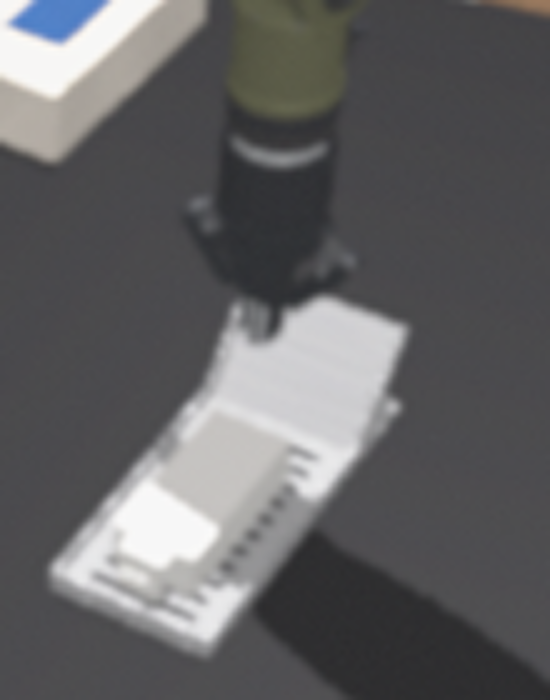

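It went over and lies in the pan. I withdraw the arm and check that it is flat.

Emit:
{"op": "jog_arm", "data": {"series": [[[0,-10,-20],[0,0,0],-1],[[0,-30,-30],[0,0,0],-1],[[0,-40,-30],[0,0,0],-1],[[0,-40,-30],[0,0,0],-1],[[0,-40,-20],[0,0,0],-1],[[0,0,0],[0,0,0],-1],[[0,0,0],[0,0,0],-1],[[0,0,0],[0,0,0],-1]]}}

```text
clock: 23.2
tcp_pos: [0.4904, -0.3639, 0.2612]
eef_rot: [0.274, 3.128, 0.002]
ft_force: [-0.9, 0.5, -0.4]
finger_gap: 0.0001
```

Run:
```python
from h import *
p,R,s=look('y','scene','side')
crop('pics/y_scene.png','pics/y1.png',200,215,100,85,8)
crop('pics/y_side.png','pics/y2.png',325,120,80,75,8)
# expected: tray upside down flat, origin at stand (X,Y,50), tray x -> -stand x ; fit
```

```text
t 23.2 p [ 0.4904 -0.3639  0.2612] pump [-566.4 -174.2  261.2] stand [-109.7   -0.3  261.2] gap 0.1 F [-0.9  0.5 -0.4] q [-0.64  0.4   0.15  1.32  0.   -2.04]
```

View pics/y1.png

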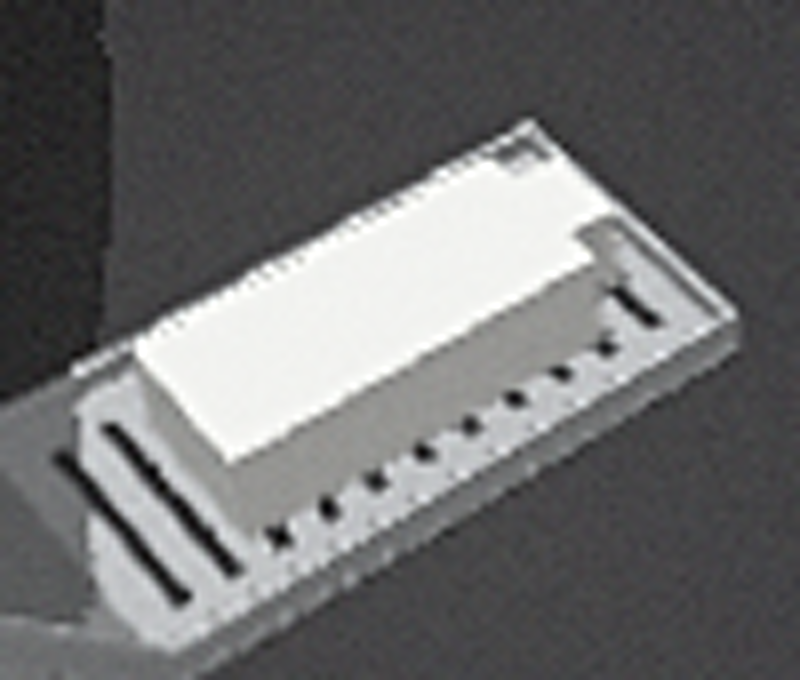

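View pics/y2.png

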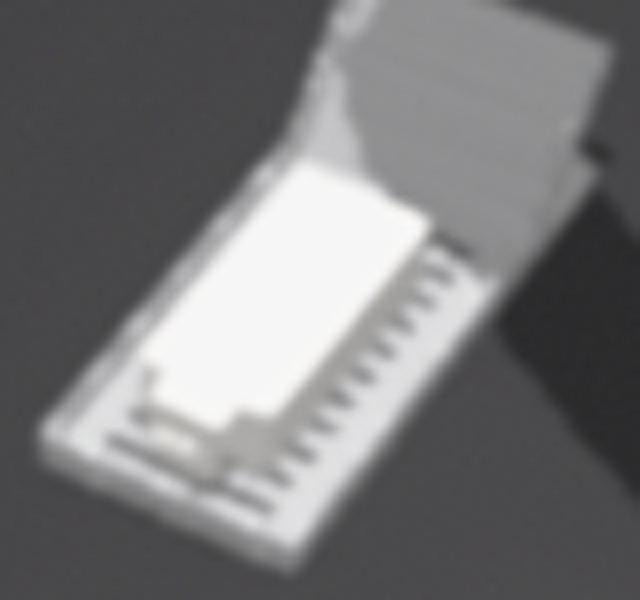

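View pics/y_scene.png

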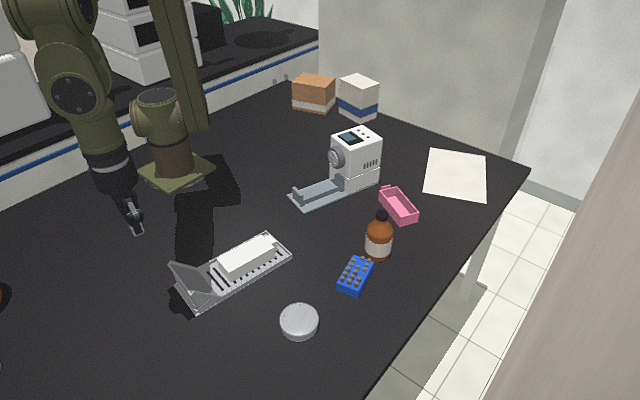

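Run:
```python
from h import *
S=lambda u,v:('scene',np.array((200+u/8-.4,215+v/8-.4)));D=lambda u,v:('side',np.array((325+u/8-.4,120+v/8-.4)))
# box in own frame: X along stand x from plain(-70) to tab(+70), top z=50
L=[((-70,32,50),S(135,350)),((-70,-32,50),S(230,463)),((70,-32,50),S(592,262)),((-70,-32,10),S(247,530)),
((-70,-32,50),D(305,165)),((-70,32,50),D(432,220)),((70,-32,50),D(142,362)),((70,32,50),D(275,412))]
def f(v):
    out=[]
    for m,(c,uv) in L:
        q=Ro.from_rotvec([v[4],v[3],v[5]]).apply(np.array(m)-[0,0,10])+[v[0],v[1],10+v[2]]
        out.append(proj(c,pw(q,ST))[0]-uv)
    return np.concatenate(out)
s=least_squares(f,[110,0,0,0,0,0],x_scale=[1,1,1,.01,.01,.01]);print(s.x[:3].round(1),'pitch,roll,yaw',np.degrees(s.x[3:]).round(1),s.fun.round(1))
a=cv2.imread('pics/y_scene.png').astype(int);b=cv2.imread('pics/scene0.png').astype(int)
d=np.abs(a-b).max(2)
for n,(x,y,w,h) in dict(bottle=(360,205,38,60),rack=(335,250,42,50),tin=(275,298,50,48)).items(): print(n,(d[y:y+h,x:x+w]>40).sum())
```

```text
[117.   -1.3   0.5] pitch,roll,yaw [0.6 1.  0.3] [-1.  -0.9 -0.2 -0.3 -0.1 -0.7 -0.3  1.4 -0.6  0.7 -0.8  0.  -0.  -0.1
 -0.5  0.5]
bottle 0
rack 0
tin 0
```

Run:
```python
from station import r
print(r.get_state()['clock']); print(r.job_done())
```

```text
23.3
the job is handed in; nothing more can be done
None
```

The drip tray is off the pump and lies flat in the pan, open side down and released; I handed the job in at 23.3 s.

- **What I did:**
  - I pinched the tab against the end wall so it unlatched, raised that end 0.2 rad, and drew the tray out and up.
  - I let it down the sloping plate on its underside, tab up, and let go. From behind, I then pushed it to upright and a little further, until it fell forward on its own.
- **Last checks:**
  - A two-camera fit puts the tray within about 1° of flat, with its top within 0.5 mm of the expected height. Its tab end is about 15 mm short of the pan's far rim.
  - The before and after scene pictures show no change at the bottle, rack or tin, and the arm was clear of everything.
- **What deviated:**
  - While carried, the tray turned about 4° in the grip; I corrected for that before setting it down.
  - After release, one camera put its lower end a few millimetres into the pan, with the lean about 2° flatter than the plate. This did not affect the tipping.

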